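Swap the spent battery pack on the bench charging rail

TASK

Swap the battery on the bench charging dock: pull the spent red pack straight off its rail past the roller catches and set it down gently, upright, in the steel tray and let go of it. Then slide the charged green pack onto the rail, brass contact end first, fully home until both rollers snap into its notches and hold it, and let go. Leave the oil bottle, saddle spring, pump handle and freewheel remover as they are.

Things in the scene. Friction and masses are not known exactly. Their poses are not given: they have to be found in the camera images.
- dock: grey charging dock fixed to the counter, plate 150 x 124 x 10 mm; origin on the counter under the seated pack's origin; packs slide on towards its +x. Aluminium T rail along x from -50 to +70: stem 14 wide, z 10..22; head 32 wide, z 22..28. Blue contact block, face at x=+68.5 (3.5 mm past a seated pack), top z=60. Sprung white rollers at x=+35 either side; housings y +-46..60, top z=56.
- seat (a point): on the dock: where the origin (underside centre) of a fully home pack lies, 12 mm over the counter; axes as the dock's. On the rail a pack has 4 mm of play upwards and 1.5 mm to each side; passing the rollers takes roughly 8 to 18 N
- rail_nose (a point): on the dock: tip of the rail's rounded entry end (dock x=-50), at the top of the rail head, 28 mm over the counter. A pack is clear of the rail when its origin is at dock x below -115
- catch_l (a joint): travel of the sprung roller on the dock's +y side, m: 0 = fully out (also when in a pack's notch), about 0.004 when it rides on the pack's flat side
- catch_r (a joint): the same for the roller on the dock's -y side
- spent: red-sided spent battery pack 130 (x) x 60 (y) x 80 mm, 0.6 kg; origin under centre, +x = contact end (brass strips), which leads. Block to z=48; grey grip rib on top: 26 mm wide, x -50..+40, z 48..80. T-slot beneath, full length, open both ends: mouth 22 mm wide (z 0..6), inside 35 wide (z 6..16). Side notches for the rollers at x=+35. Starts seated on the rail.
- fresh: green-sided charged battery pack 130 (x) x 60 (y) x 80 mm, 0.6 kg; origin under centre, +x = contact end (brass strips), which leads. Block to z=48; grey grip rib on top: 26 mm wide, x -50..+40, z 48..80. T-slot beneath, full length, open both ends: mouth 22 mm wide (z 0..6), inside 35 wide (z 6..16). Side notches for the rollers at x=+35. Starts standing on the counter.
- tray: steel tray fixed to the counter, 164 (its x) x 92 (y) mm outside, walls 4 mm thick and 26 mm high, floor 4 to 5 mm thick. Origin: centre of the underside, z up. The pack goes in lengthwise along the tray's x, either way round.
- oil: bystander: yellow oil bottle, 54 mm diameter, 170 mm tall, standing; origin under its centre
- spring: bystander: blackened coil saddle spring, 54 mm diameter, 80 mm tall, standing; origin under its centre
- pump: bystander: red plastic pump handle lying, grip bar 120 mm along its x, 30 mm thick, with a 68 mm stub towards +y; origin under the bar's centre
- remover: bystander: steel freewheel remover standing, 42 mm diameter, 62 mm tall; origin under its centre
There are look-alikes about, which are no part of the job. Leave any purple look-alike of the spent alone.

How it is judged:
By the outcome, as a careful person would: the job done as asked, in the order asked, and still so for the second after the job is handed in, with the robot touching nothing.
It also fails if it takes over 72 s, if anything falls off the work surface, if the arm or the gripper's body presses on something with over 40 N, if the wrist force passes 120 N, or if a joint passes its speed limit or range.

ROBOT

A 6-joint arm with a two-finger parallel gripper is mounted at the origin on the work surface. World frame = base frame: x ahead of the robot, y to its left, z up, the work surface at z = 0. Lengths are in m, angles in rad, forces in N, time in s.
With the tool pointing down it reaches from about 0.35 to 0.975 m from the base axis. Payload 4.9 kg.
Tool frame: the origin (TCP) lies midway between the tips of the shut fingers; the grasp point (between the pads) lies 19 mm behind it; z points along the fingers, y is the direction in which the jaws open and shut (so a half turn about z gives the same grasp; the last joint's range is limited). The gripper opens to 85 mm and grips with 20 to 120 N. Pads are 22 mm wide; open, the fingers measure 114 mm over their backs; the gripper's body (76 mm by 85 mm) begins 54 mm behind the grasp point. The pads swing forward as they close: fully open they stand 13 mm farther back than shut.
Start: joints at [1.045, 0.053, 1.613, -0, 1.476, -0.119], TCP at [0.247, 0.574, 0.231] pointing down, gripper open.
Joint ranges: [-3.01, 3.01], [-1.01, 2.22], [0.06, 2.58], [-1.02, 4.17], [0.09, 2.62], [-3.14, 3.14]. Speed limits (rad/s): [2.57, 2.57, 3.14, 3.14, 3.14, 3.14].

INTERFACE

Orientations are given as a unit quaternion [w, x, y, z].
In Python, from plant import state, grab_frame, camera_params, job_done, boxes_of gives the robot as it stands.
- The arm moves only by the tool step_arm, never from a script. Its argument "steps" is a list of rows, each a list of 4 numbers: the shift along the tool's x, y, z in mm, then the turn about the tool's z in degrees. A call has 1 to 8 rows; each row shifts and turns the pose as measured when the row begins, along the tool's axes as they then stand; what a row does not reach is not made up. A row lasts 1/10 s, in which the tool goes at most 50 mm and 8.59 degrees, less where a joint would pass 70% of its speed; a pose out of reach is approached as far as the arm can. A call is refused whole if a number of a shift passes 50 or a number of a turn 8.59, either way. A call with a gripper value outside its range is refused whole. "claw" is the opening in per cent of the stroke, from 0 (shut) to 100 (fully open), set as the call begins (left out, the last holds). The fingers move at their own pace and stop on an object; the grip force is fixed at half the most. Time passes only in rows, so rows that do not move let the fingers close. It gives the time, the measured TCP pose, the force and the opening at its end, in the units of the state.
- state(): the state, without advancing time (a new reading comes with each control period).
- grab_frame(name): name is "side" or "top" or "wrist"; returns (picture, depth): 400x640x3 uint8, red, green, blue; 400x640 float32, m along the optical axis (not along the pixel's ray), 0 where there is no reading.
- camera_params(name): a dict with "mtx" (3x3 intrinsics, pixels), "extrinsics" (4x4, takes a point from camera to world coordinates); the wrist camera has in their place "T_tool_cam" (4x4, takes a point from camera to tool coordinates, whose origin is the TCP and whose axes are the flange's). Camera axes: x right, y down, z forward; pixel columns grow to the right and rows downward; lengths in m; the calibration is good to about 2 mm. A picture is of the moment at which its call begins: read the wrist's pose just before it. camera_params takes no time and is no camera call.
- job_done(): hands the job in, once; it reports no verdict.
Trained networks look in the newest picture that a camera, given by its name, has taken for a name from the list of things; names that differ only in an ending like _2 or _b are one class to them, and where a whole thing is asked for, a point or a joint stands for the part that bears it (a point fixed in the world has none). Each returns a list of dicts, best first, with "p" (0 to 1); they miss things now and then, are a little off and sometimes report something else, mostly with a low value. They report only what shows in the picture. A call takes as long as a camera call. They do not tell look-alikes from the thing itself.
- boxes_of(camera, label): "box" ([left, top, width, height] in pixels, round what is visible of it).
The state is a dict: "time": time; "joint_pos": joint angles; "joint_vel": joint speeds; "joint_efforts": joint torques, N m; "tool_pos": TCP position; "tool_rot": TCP orientation; "contact_force": force on the tool from outside, world axes, zero at the start; "ft_torque": the same for the moment, N m; "gripper_width": opening from 0.0 (shut) to 1.0 (fully open).
Only numpy, scipy, OpenCV 4.12 (cv2) and the standard library are available. Lean on these libraries where they do the work, as an engineer would, in place of code of your own. Each camera call takes 0.05 s, during which the arm holds its last target. There are 200 camera calls.

## Working session

There is one attempt and no reset: what is moved stays moved. The work goes in short steps, Python scripts to look and compute and a tool call to move; the robot and the scene stay as the last step left them, time stands still between calls to the robot, and variables do not carry over. Pictures are saved under pics/ and viewed, about 8 in all and at most 12, crops included, and the job is handed in when it is done.

Besides the shell and the picture viewer there is one more tool, called after ">>>" by a JSON object that holds its "name" and its "arguments". step_arm: Moves the arm, as the interface text tells. Its arguments: {"type":"object","properties":{"steps":{"type":"array"},"claw":{"type":"number"}},"required":["steps"]}

```bash
mkdir -p pics; ls
python3 - <<'E'
from plant import *
import cv2,numpy as np
s=state();print(s)
for c in("top","side"):
    im,d=grab_frame(c);np.savez(f'pics/{c}0.npz',im=im,d=d)
    cv2.imwrite(f'pics/{c}0.png',im[:,:,::-1])
    p=camera_params(c);print(c,np.round(p['mtx'],1).tolist(),np.round(p['extrinsics'],3).tolist())
    for l in("dock","spent","fresh","tray","oil","spring","pump","remover"):
        print(l,[(np.round(b['box']).astype(int).tolist(),round(b['p'],2)) for b in boxes_of(c,l)])
print(camera_params("wrist"))
E
```

```text
pics
{'time': 0.0, 'joint_pos': array([ 1.04500988e+00,  5.33621806e-02,  1.61428459e+00,  2.28835143e-05,
        1.47596654e+00, -1.18998571e-01]), 'joint_vel': array([ 1.31432059e-03,  3.87098339e-04, -2.39799027e-03, -2.60666398e-04,
       -3.32600143e-04,  5.63333979e-05]), 'joint_efforts': array([-1.09400153e-03, -3.93686914e+01, -3.70174491e+01, -2.15671839e-04,
        7.05293191e-03, -7.60862413e-07]), 'tool_pos': array([0.24697344, 0.57347036, 0.23006532]), 'tool_rot': array([-3.30910816e-04,  2.01995435e-01,  9.79385942e-01, -9.54665486e-04]), 'contact_force': array([ 0.21242682,  0.50792245, -0.12687031]), 'ft_torque': array([ 0.02372515,  0.05735294, -0.04701852]), 'gripper_width': 0.9999199500212942}
top [[395.1, 0.0, 317.0], [0.0, 395.1, 195.3], [0.0, 0.0, 1.0]] [[-0.026, -0.99, 0.138, 0.475], [-0.999, 0.023, -0.025, 0.017], [0.021, -0.139, -0.99, 0.995], [0.0, 0.0, 0.0, 1.0]]
dock [([247, 168, 70, 62], 0.9)]
spent [([259, 178, 60, 40], 0.91), ([232, 102, 35, 55], 0.81)]
fresh [([166, 262, 62, 29], 0.8)]
tray [([393, 237, 73, 61], 0.94)]
oil [([274, 264, 22, 23], 0.98
[... 474 characters left out ...]
.26)]
tray [([187, 251, 83, 74], 0.91)]
oil [([236, 143, 24, 60], 0.58)]
spring [([223, 197, 25, 43], 0.65), ([238, 143, 21, 59], 0.64)]
pump []
remover [([311, 141, 13, 24], 0.53)]
{'mtx': array([[285.95510813,   0.        , 326.41951448],
       [  0.        , 285.95510813, 199.70213357],
       [  0.        ,   0.        ,   1.        ]]), 'T_tool_cam': array([[ 6.42697826e-04, -9.53833850e-01, -3.00334102e-01,
         7.68287157e-02],
       [ 9.99999787e-01,  5.80103505e-04,  2.97586353e-04,
         1.97912690e-04],
       [-1.09623072e-04, -3.00334229e-01,  9.53834021e-01,
        -1.41676780e-01],
       [ 0.00000000e+00,  0.00000000e+00,  0.00000000e+00,
         1.00000000e+00]])}
```

Run:
```python
import cv2
a=cv2.imread('pics/top0.png')[80:320,140:500]
cv2.imwrite('pics/topc.png',cv2.resize(a,None,fx=2.2,fy=2.2,interpolation=cv2.INTER_CUBIC))
```

```text
(no output)
```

View pics/topc.png

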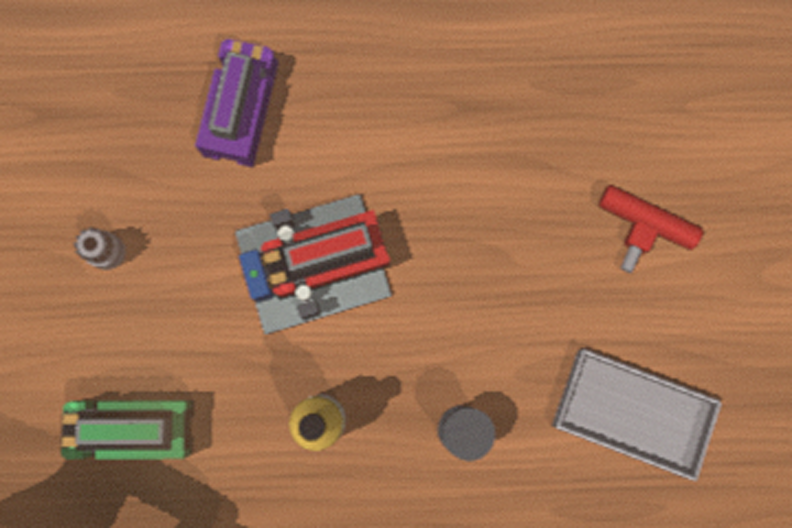

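View pics/side0.png

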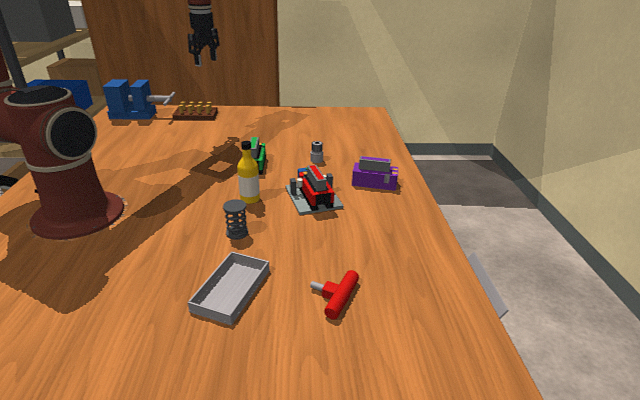

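Top crop: the red pack is on the dock (full-frame ~289,196), purple look-alike at ~(248,128), red pump ~(435,180), green pack ~(197,276), tray ~(430,266). The spent pack is the red one between the rollers, with its brass end to the left (+y). Next I'll measure from depth.

```bash
cat > h.py <<'E'
import numpy as np,cv2
from plant import *
def cloud(d,K,T):
    v,u=np.mgrid[:d.shape[0],:d.shape[1]]
    P=np.stack([(u-K[0,2])*d/K[0,0],(v-K[1,2])*d/K[1,1],d,np.ones_like(d)],-1)
    return (P@T.T)[...,:3]
def rect(p):
    (c,s,a)=cv2.minAreaRect((p*1000).astype(np.float32))
    if s[0]<s[1]: s=s[::-1];a+=90
    return np.round(c,1),np.round(s,1),round((a+90)%180-90,1)
def R(q):
    from scipy.spatial.transform import Rotation as Ro
    return Ro.from_quat(np.r_[q[1:],q[0]]).as_matrix()
E
python3 - <<'E'
from h import *
z=np.load('pics/top0.npz');p=camera_params('top')
W=cloud(z['d'],p['mtx'],p['extrinsics'])
print('counter z',np.median(W[300:330,300:400,2]))
def box(n,x,y,w,h,z0,z1):
    q=W[y:y+h,x:x+w].reshape(-1,3);q=q[(q[:,2]>z0)&(q[:,2]<z1)]
    print(n,len(q),rect(q[:,:2]),np.round(np.median(q,0),3))
box('spent rib',259,178,62,42,.082,.12)
box('fresh rib',160,255,72,42,.065,.1)
box('fresh all',160,255,72,42,.03,.1)
box('tray',388,232,83,70,.016,.04)
box('dock plate',240,160,84,76,.006,.02)
box('spent all',259,178,62,42,.052,.12)
box('oil',260,255,50,40,.1,.2);box('spring',330,255,50,45,.06,.1);box('purple',225,95,50,70,.03,.1)
box('pump',405,158,62,50,.01,.06);box('remover',170,178,32,30,.03,.09)
E
```

```text
counter z -0.0008619135505941733
spent rib 447 (array([611.1,  58.8]), array([89.8, 26.4]), -74.5) [0.61  0.059 0.092]
fresh rib 491 (array([426.5, 275.8]), array([89.3, 25.3]), 88.1) [0.427 0.275 0.079]
fresh all 1499 (array([425.9, 281.1]), array([130.8,  60. ]), 88.6) [0.427 0.274 0.049]
tray 430 (array([ 425.7, -279. ]), array([165.4,  91.9]), 67.7) [ 0.426 -0.286  0.024]
dock plate 1170 (array([605.1,  80. ]), array([149.8, 124.3]), -74.4) [0.577 0.071 0.009]
spent all 1464 (array([600.9,  63. ]), array([139. ,  99.5]), 88.1) [0.606 0.068 0.061]
oil 455 (array([429.4,  73.3]), array([50.9, 50.2]), 89.0) [0.432 0.07  0.117]
spring 447 (array([413. , -83.9]), array([53.1, 51.6]), 43.3) [ 0.413 -0.084  0.079]
purple 1297 (array([790.5, 162.2]), array([131.5,  61.1]), -13.9) [0.781 0.158 0.049]
pump 747 (array([ 625.2, -296.5]), array([119.4,  82. ]), 61.7) [ 0.638 -0.298  0.025]
remover 259 (array([624.8, 314.8]), array([37.4, 37.1]), -1.4) [0.623 0.311 0.06 ]
```

```bash
cat >> h.py <<'E'
def plan(x,y,z,yaw,step=45,lim=None):
    """target TCP mm, tool-x yaw deg -> rows in tool axes"""
    s=state();M=R(s['tool_rot']);p=s['tool_pos']*1000
    w=np.degrees(np.arctan2(M[1,0],M[0,0]));dy=(yaw-w+180)%360-180
    D=np.array([x,y,z])-p;n=int(max(1,np.ceil(np.linalg.norm(D)/step),np.ceil(abs(dy)/8)))
    rows=[]
    for i in range(n):
        a=np.radians(w+dy*i/n);tx=np.array([np.cos(a),np.sin(a),0]);ty=np.array([np.sin(a),-np.cos(a),0])
        d=D/n;rows.append([round(d@tx),round(d@ty),round(-d[2]),round(-dy/n,1)])
    print('t',round(s['time'],2),'at',np.round(p,1),'yaw',round(w,2),'tilt',np.round(np.degrees(M[:2,2]),2),'F',np.round(s['contact_force'],1),'g',round(s['gripper_width'],3),'\nD',np.round(D,1),round(dy,1));print(n,rows)
E
python3 -c "
from h import *
plan(611,59,150,105.5,48)"
```

```text
t 0.9 at [247.3 574.  231.3] yaw 156.69 tilt [0. 0.] F [ 0.3 -0.5  0.9] g 1.002 
D [ 363.7 -515.   -81.3] -51.2
14 [[-38, -24, 6, np.float64(3.7)], [-40, -21, 6, np.float64(3.7)], [-41, -18, 6, np.float64(3.7)], [-42, -16, 6, np.float64(3.7)], [-43, -13, 6, np.float64(3.7)], [-44, -10, 6, np.float64(3.7)], [-44, -7, 6, np.float64(3.7)], [-45, -5, 6, np.float64(3.7)], [-45, -2, 6, np.float64(3.7)], [-45, 1, 6, np.float64(3.7)], [-45, 4, 6, np.float64(3.7)], [-45, 7, 6, np.float64(3.7)], [-44, 10, 6, np.float64(3.7)], [-43, 12, 6, np.float64(3.7)]]
```

>>> {"name": "step_arm", "arguments": {"steps": [[-38, -24, 6, 3.7], [-40, -21, 6, 3.7], [-41, -18, 6, 3.7], [-42, -16, 6, 3.7], [-43, -13, 6, 3.7], [-44, -10, 6, 3.7], [-44, -7, 6, 3.7], [-45, -5, 6, 3.7]], "claw": 100}}

```text
time: 1.7
tool_pos: [0.4569, 0.2735, 0.1838]
tool_rot: [0.001, 0.45, 0.893, 0.004]
contact_force: [1.4, 0.6, 0.5]
gripper_width: 0.999
```

```bash
python3 -c "
from h import *
plan(611,59,150,105.5,48)"
```

```text
t 1.7 at [456.9 273.5 183.8] yaw 126.56 tilt [0.29 0.34] F [1.4 0.6 0.5] g 0.999 
D [ 154.1 -214.5  -33.8] -21.1
6 [[-44, -1, 6, np.float64(3.5)], [-44, 2, 6, np.float64(3.5)], [-44, 5, 6, np.float64(3.5)], [-43, 7, 6, np.float64(3.5)], [-43, 10, 6, np.float64(3.5)], [-42, 13, 6, np.float64(3.5)]]
```

Tracking is good, so I'll continue.

>>> {"name": "step_arm", "arguments": {"steps": [[-44, -1, 6, 3.5], [-44, 2, 6, 3.5], [-44, 5, 6, 3.5], [-43, 7, 6, 3.5], [-43, 10, 6, 3.5], [-42, 13, 6, 3.5], [0, 0, 0, 0]]}}

```text
time: 2.4
tool_pos: [0.617, 0.0435, 0.1468]
tool_rot: [0.002, 0.614, 0.789, 0.005]
contact_force: [-0.6, 0.8, -0.7]
gripper_width: 0.997
```

Run:
```python
from h import *
s=state();im,d=grab_frame('wrist');p=camera_params('wrist')
cv2.imwrite('pics/w1.png',im[:,:,::-1])
T=np.eye(4);T[:3,:3]=R(s['tool_rot']);T[:3,3]=s['tool_pos'];T=T@p['T_tool_cam']
W=cloud(d,p['mtx'],T);ok=d>0
hsv=cv2.cvtColor(im,cv2.COLOR_RGB2HSV)
q=W[ok&(W[...,2]>.084)&(W[...,2]<.1)&(np.abs(W[...,0]-.611)<.06)&(np.abs(W[...,1]-.059)<.07)]
print(len(q),rect(q[:,:2]),np.median(q[:,2]))
plan(611,59,66,105.5)
```

```text
4246 (array([610.8,  58.9]), array([89.9, 26.1]), -74.2) 0.09121627313885726
t 2.45 at [616.   45.4 147.1] yaw 104.36 tilt [0.49 0.41] F [ 0.4 -0.1 -0.2] g 0.999 
D [ -5.   13.6 -81.1] 1.1
2 [[7, -1, 41, np.float64(-0.6)], [7, -1, 41, np.float64(-0.6)]]
```

View pics/w1.png

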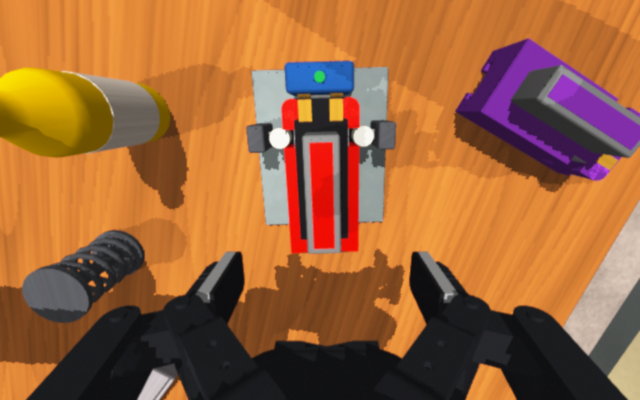

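The wrist view confirms the red pack is the one on the dock: brass at (320,110) next to the blue block, rib at (323,195). Purple is off to the side at (560,110). Going down on the rib now.

>>> {"name": "step_arm", "arguments": {"steps": [[7, -1, 25, -0.6], [7, -1, 25, -0.6], [0, 0, 15, 0], [0, 0, 8, 0], [0, 0, 0, 0]]}}

```text
time: 2.95
tool_pos: [0.6112, 0.0622, 0.0743]
tool_rot: [0.002, 0.603, 0.798, 0.007]
contact_force: [-0.2, 0.4, 0.0]
gripper_width: 0.997
```

```bash
python3 -c "
from h import *
plan(611,59,65,105.6)"
```

```text
t 2.95 at [611.2  62.2  74.3] yaw 105.81 tilt [0.68 0.48] F [-0.2  0.4  0. ] g 0.997 
D [-0.2 -3.2 -9.3] -0.2
1 [[-3, -1, 9, np.float64(0.2)]]
```

>>> {"name": "step_arm", "arguments": {"steps": [[-3, -0.5, 9, 0.2], [0, 0, 0, 0], [0, 0, 0, 0]]}}

```text
time: 3.25
tool_pos: [0.6132, 0.0593, 0.067]
tool_rot: [0.004, 0.604, 0.797, 0.008]
contact_force: [0.1, 0.5, -0.3]
gripper_width: 0.995
```

>>> {"name": "step_arm", "arguments": {"steps": [[0, 0, 0, 0], [0, 0, 0, 0], [0, 0, 0, 0], [0, 0, 0, 0], [0, 0, 0, 0], [0, 0, 0, 0], [0, 0, 0, 0]], "claw": 0}}

```text
time: 3.95
tool_pos: [0.6134, 0.0584, 0.0693]
tool_rot: [0.004, 0.604, 0.797, 0.007]
contact_force: [-1.9, -0.9, 1.2]
gripper_width: 0.296
```

```bash
python3 -c "
from h import *
plan(611+31.5,59-113,65,105.6)"
```

```text
t 3.95 at [613.4  58.4  69.3] yaw 105.65 tilt [0.89 0.39] F [-1.9 -0.9  1.2] g 0.296 
D [  29.1 -112.4   -4.3] -0.1
3 [[-39, -1, 1, np.float64(0.0)], [-39, -1, 1, np.float64(0.0)], [-39, -1, 1, np.float64(0.0)]]
```

>>> {"name": "step_arm", "arguments": {"steps": [[-8, 0, 0, 0], [-12, 0, 0, 0], [-15, 0, 0, 0], [-15, 0, 0, 0]]}}

```text
time: 4.35
tool_pos: [0.6251, 0.0201, 0.0689]
tool_rot: [-0.004, 0.603, 0.798, 0.014]
contact_force: [-0.9, 2.4, 0.5]
gripper_width: 0.293
```

```bash
python3 -c "
from h import *
plan(611+32,59-115,67,105.6)"
```

```text
t 4.35 at [625.1  20.1  68.9] yaw 105.81 tilt [0.63 1.55] F [-0.9  2.4  0.5] g 0.293 
D [ 17.9 -76.1  -1.9] -0.2
2 [[-39, -2, 1, np.float64(0.1)], [-39, -2, 1, np.float64(0.1)]]
```

>>> {"name": "step_arm", "arguments": {"steps": [[-20, 0, 0, 0], [-20, 0, 0, 0], [-20, 0, 0, 0], [-20, 0, 0, 0], [-10, 0, 0, 0], [0, 0, 0, 0]]}}

```text
time: 4.95
tool_pos: [0.6497, -0.0723, 0.0625]
tool_rot: [-0.006, 0.604, 0.796, 0.015]
contact_force: [-0.0, -0.3, -5.6]
gripper_width: 0.295
```

```bash
python3 -c "
from h import *
plan(611+33,59-122,67,105.6)
im,d=grab_frame('side');cv2.imwrite('pics/s2.png',cv2.resize(im[120:340,170:430,::-1],None,fx=3,fy=2.7*10/9));
grab_frame('wrist')"
```

```text
t 4.95 at [649.7 -72.3  62.5] yaw 105.62 tilt [0.44 1.78] F [-0.  -0.3 -5.6] g 0.295 
D [-5.7  9.3  4.5] -0.0
1 [[11, -3, -5, np.float64(0.0)]]
```

View pics/s2.png

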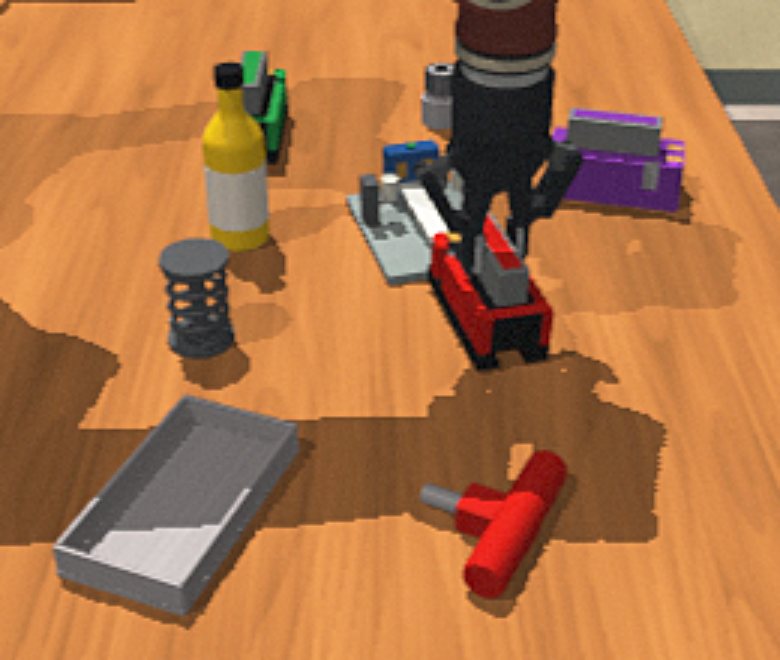

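The pack is off the rail and hanging free: it sits at (490,290) in the crop and the force reads about 6 N, which is its weight. Lifting and carrying it to the tray.

>>> {"name": "step_arm", "arguments": {"steps": [[0, 0, -20, 0], [0, 0, -35, 0], [0, 0, -35, 0], [0, 0, 0, 0]]}}

```text
time: 5.45
tool_pos: [0.6452, -0.0703, 0.1497]
tool_rot: [-0.011, 0.603, 0.798, 0.013]
contact_force: [1.5, -0.8, -4.0]
gripper_width: 0.294
```

```bash
python3 -c "
from h import *
plan(423,-285,140,67.7,32)"
```

```text
t 5.45 at [645.2 -70.3 149.7] yaw 105.86 tilt [-0.13  1.98] F [ 1.5 -0.8 -4. ] g 0.294 
D [-222.2 -214.7   -9.7] -38.2
10 [[-15, -27, 1, np.float64(3.8)], [-16, -26, 1, np.float64(3.8)], [-18, -25, 1, np.float64(3.8)], [-20, -24, 1, np.float64(3.8)], [-21, -22, 1, np.float64(3.8)], [-23, -21, 1, np.float64(3.8)], [-24, -19, 1, np.float64(3.8)], [-25, -18, 1, np.float64(3.8)], [-26, -16, 1, np.float64(3.8)], [-27, -14, 1, np.float64(3.8)]]
```

>>> {"name": "step_arm", "arguments": {"steps": [[-15, -27, 0, 3.8], [-16, -26, 0, 3.8], [-18, -25, 0, 3.8], [-20, -24, 0, 3.8], [-21, -22, 0, 3.8], [-23, -21, 0, 3.8], [-24, -19, 0, 3.8], [-25, -18, 0, 3.8]]}}

```text
time: 6.25
tool_pos: [0.4579, -0.236, 0.128]
tool_rot: [-0.021, 0.793, 0.609, 0.007]
contact_force: [0.1, 0.1, -5.2]
gripper_width: 0.288
```

```bash
python3 -c "
from h import *
plan(423,-285,140,67.7,32)"
```

```text
t 6.25 at [ 457.9 -236.   128. ] yaw 75.0 tilt [-0.85  2.41] F [ 0.1  0.1 -5.2] g 0.288 
D [-34.9 -49.   12. ] -7.3
2 [[-28, -11, -6, np.float64(3.6)], [-29, -9, -6, np.float64(3.6)]]
```

>>> {"name": "step_arm", "arguments": {"steps": [[-19, -7, -1, 2.4], [-19, -7, -1, 2.4], [-19, -6, 0, 2.4], [0, 0, 0, 0], [0, 0, 0, 0]]}}

```text
time: 6.75
tool_pos: [0.4135, -0.282, 0.117]
tool_rot: [-0.028, 0.832, 0.554, 0.004]
contact_force: [0.5, 0.1, -5.8]
gripper_width: 0.293
```

```bash
python3 -c "
from h import *
plan(423,-285,75,67.7,20)"
```

```text
t 6.75 at [ 413.5 -282.   117. ] yaw 67.34 tilt [-1.45  2.9 ] F [ 0.5  0.1 -5.8] g 0.293 
D [  9.5  -3.  -42. ] 0.4
3 [[0, 3, 14, np.float64(-0.1)], [0, 3, 14, np.float64(-0.1)], [0, 3, 14, np.float64(-0.1)]]
```

>>> {"name": "step_arm", "arguments": {"steps": [[0, 3, 14, 0], [0, 3, 14, 0], [0, 3, 10, 0], [0, 0, 0, 0]]}}

```text
time: 7.15
tool_pos: [0.4216, -0.2801, 0.0723]
tool_rot: [-0.03, 0.83, 0.556, 0.003]
contact_force: [-0.0, 0.4, -5.3]
gripper_width: 0.292
```

```bash
python3 -c "
from h import *
plan(423,-285,62,67.7,20)"
```

```text
t 7.15 at [ 421.6 -280.1   72.3] yaw 67.58 tilt [-1.58  3.08] F [-0.   0.4 -5.3] g 0.292 
D [  1.4  -4.9 -10.3] 0.1
1 [[-4, 3, 10, np.float64(-0.1)]]
```

>>> {"name": "step_arm", "arguments": {"steps": [[-4, 2, 3, 0], [0, 0, 3, 0], [0, 0, 2, 0], [0, 0, 0, 0]]}}

```text
time: 7.55
tool_pos: [0.4231, -0.2843, 0.0655]
tool_rot: [-0.03, 0.83, 0.557, 0.004]
contact_force: [-0.0, -0.3, -5.6]
gripper_width: 0.289
```

```bash
python3 -c "
from h import *
plan(423,-285,60,67.7,20)"
```

```text
t 7.55 at [ 423.1 -284.3   65.5] yaw 67.64 tilt [-1.56  3.12] F [-0.  -0.3 -5.6] g 0.289 
D [-0.1 -0.7 -5.5] 0.1
1 [[-1, 0, 6, np.float64(-0.1)]]
```

>>> {"name": "step_arm", "arguments": {"steps": [[0, 0, 2, 0], [0, 0, 2, 0], [0, 0, 1, 0]]}}

```text
time: 7.85
tool_pos: [0.4241, -0.2844, 0.0648]
tool_rot: [-0.03, 0.83, 0.556, 0.004]
contact_force: [-3.5, 2.6, 1.3]
gripper_width: 0.29
```

>>> {"name": "step_arm", "arguments": {"steps": [[0, 0, 1.5, 0], [0, 0, 1.5, 0]]}}

```text
time: 8.05
tool_pos: [0.4244, -0.2843, 0.0646]
tool_rot: [-0.03, 0.831, 0.556, 0.004]
contact_force: [-3.8, 5.7, 8.6]
gripper_width: 0.29
```

>>> {"name": "step_arm", "arguments": {"steps": [[0, 0, 2, 0], [0, 0, 2, 0]]}}

```text
time: 8.25
tool_pos: [0.4246, -0.2842, 0.0644]
tool_rot: [-0.031, 0.831, 0.556, 0.004]
contact_force: [-6.0, 5.3, 10.3]
gripper_width: 0.291
```

>>> {"name": "step_arm", "arguments": {"steps": [[0, 0, 0, 0], [0, 0, 0, 0], [0, 0, 0, 0], [0, 0, 0, 0], [0, 0, 0, 0]], "claw": 100}}

```text
time: 8.75
tool_pos: [0.4269, -0.2868, 0.0668]
tool_rot: [-0.027, 0.831, 0.556, 0.005]
contact_force: [-0.1, -0.1, 0.3]
gripper_width: 1.0
```

>>> {"name": "step_arm", "arguments": {"steps": [[0, 0, -15, 0], [0, 0, -30, 0], [0, 0, -40, 0], [0, 0, -40, 0], [0, 0, -40, 0], [0, 0, 0, 0]]}}

```text
time: 9.35
tool_pos: [0.4299, -0.295, 0.2412]
tool_rot: [-0.027, 0.831, 0.556, 0.005]
contact_force: [0.9, 0.1, 0.9]
gripper_width: 0.998
```

Run:
```python
from h import *
im,d=grab_frame('side');cv2.imwrite('pics/s3.png',cv2.resize(im[230:340,170:360,::-1],None,fx=4,fy=4))
im,d=grab_frame('top');p=camera_params('top');W=cloud(d,p['mtx'],p['extrinsics'])
q=W[225:305,385:475].reshape(-1,3);
for a,b in((.07,.1),(.04,.1)):
    r=q[(q[:,2]>a)&(q[:,2]<b)];print(len(r),rect(r[:,:2]) if len(r)>5 else 0,np.median(r[:,2]))
plan(426,276,180,88.5,45)
```

```text
474 (array([ 423.7, -281.2]), array([91.2, 25.9]), 66.9) 0.08330887442949242
1398 (array([ 425.9, -276.6]), array([131.6,  60.1]), 66.9) 0.05253171207383944
t 9.45 at [ 428.1 -293.2  235.3] yaw 67.51 tilt [-1.59  3.25] F [-0.2 -0.9  0.2] g 0.996 
D [ -2.1 569.2 -55.3] 21.0
13 [[40, -17, 4, np.float64(-1.6)], [41, -16, 4, np.float64(-1.6)], [41, -15, 4, np.float64(-1.6)], [42, -13, 4, np.float64(-1.6)], [42, -12, 4, np.float64(-1.6)], [42, -11, 4, np.float64(-1.6)], [43, -10, 4, np.float64(-1.6)], [43, -9, 4, np.float64(-1.6)], [43, -7, 4, np.float64(-1.6)], [43, -6, 4, np.float64(-1.6)], [43, -5, 4, np.float64(-1.6)], [44, -4, 4, np.float64(-1.6)], [44, -3, 4, np.float64(-1.6)]]
```

View pics/s3.png

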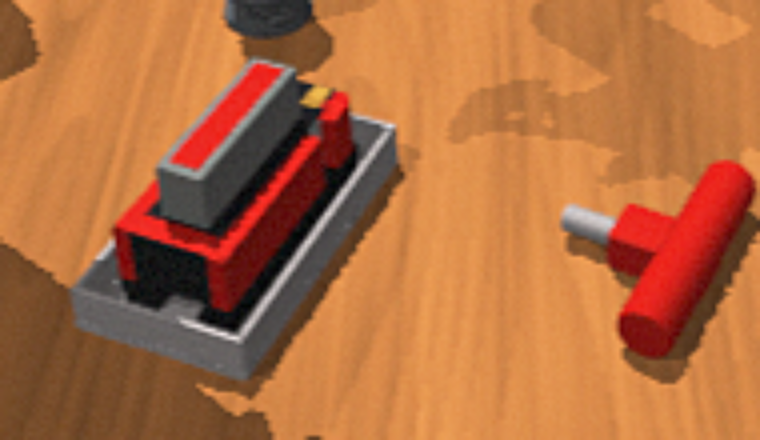

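The spent pack stands level in the tray (rib top z=83 mm, centre within 3 mm of the tray centre). Next the fresh pack, going around the oil bottle.

```bash
python3 -c "
from h import *
plan(550,0,240,78,45)"
```

```text
t 9.45 at [ 428.1 -293.2  235.3] yaw 67.51 tilt [-1.59  3.25] F [-0.2 -0.9  0.2] g 0.996 
D [121.9 293.2   4.7] 10.5
8 [[40, 0, -1, np.float64(-1.3)], [40, 1, -1, np.float64(-1.3)], [40, 2, -1, np.float64(-1.3)], [40, 3, -1, np.float64(-1.3)], [40, 4, -1, np.float64(-1.3)], [39, 5, -1, np.float64(-1.3)], [39, 5, -1, np.float64(-1.3)], [39, 6, -1, np.float64(-1.3)]]
```

>>> {"name": "step_arm", "arguments": {"steps": [[40, 0, -3, -1.3], [40, 1, -3, -1.3], [40, 2, -3, -1.3], [40, 3, -3, -1.3], [40, 4, -3, -1.3], [39, 5, -3, -1.3], [39, 5, -3, -1.3], [39, 6, -3, -1.3]]}}

```text
time: 10.25
tool_pos: [0.5473, 0.0083, 0.2591]
tool_rot: [-0.041, 0.778, 0.627, 0.001]
contact_force: [1.1, -0.5, -0.7]
gripper_width: 1.005
```

```bash
python3 -c "
from h import *
plan(426,276,200,88.5,45)"
```

```text
t 10.25 at [547.3   8.3 259.1] yaw 77.66 tilt [-2.89  3.75] F [ 1.1 -0.5 -0.7] g 1.005 
D [-121.3  267.7  -59.1] 10.8
7 [[34, -25, 8, np.float64(-1.5)], [34, -24, 8, np.float64(-1.5)], [35, -23, 8, np.float64(-1.5)], [36, -22, 8, np.float64(-1.5)], [36, -21, 8, np.float64(-1.5)], [37, -20, 8, np.float64(-1.5)], [37, -19, 8, np.float64(-1.5)]]
```

```bash
python3 -c "
from h import *
for i in range(3):
  s=state();print(np.round(s['joint_pos'],4),s['joint_pos'][[1,2,4]].sum(),np.round(s['joint_vel'],3),s['tool_rot']);grab_frame('wrist')
plan(426,276,200,88.5,45)"
```

```text
[-0.1503 -0.1133  1.7307  0.0572  1.5839  0.0623] 3.2013173273582294 [ 0.73   0.323 -0.337  0.039  0.007  0.49 ] [-0.04133521  0.77779953  0.62715101  0.00094748]
[-0.1435 -0.1113  1.7281  0.0621  1.5832  0.0638] 3.199939231537585 [-0.069 -0.025  0.025 -0.057  0.012 -0.088] [-0.04248049  0.77610242  0.62916711  0.00303033]
[-0.147  -0.1122  1.7294  0.0587  1.5837  0.061 ] 3.200860511856349 [-0.063 -0.016  0.026 -0.052  0.009 -0.029] [-0.04164901  0.77633152  0.62894532  0.00158643]
t 10.4 at [547.4   8.5 259.1] yaw 77.82 tilt [-2.89  3.74] F [-0.2 -0.7 -0.6] g 1.0 
D [-121.4  267.5  -59.1] 10.7
7 [[34, -25, 8, np.float64(-1.5)], [34, -24, 8, np.float64(-1.5)], [35, -23, 8, np.float64(-1.5)], [36, -22, 8, np.float64(-1.5)], [36, -21, 8, np.float64(-1.5)], [37, -20, 8, np.float64(-1.5)], [37, -19, 8, np.float64(-1.5)]]
```

>>> {"name": "step_arm", "arguments": {"steps": [[34, -25, 5, -1.5], [34, -24, 5, -1.5], [35, -23, 5, -1.5], [36, -22, 5, -1.5], [36, -21, 5, -1.5], [37, -20, 5, -1.5], [37, -19, 5, -1.5], [0, 0, 0, 0]]}}

```text
time: 11.2
tool_pos: [0.4181, 0.2771, 0.2354]
tool_rot: [-0.045, 0.719, 0.693, -0.004]
contact_force: [0.6, -0.3, 0.4]
gripper_width: 1.003
```

```bash
cat >> h.py <<'E'
def scan(xc,yc,z0,z1,r=.08):
    s=state();im,d=grab_frame('wrist');p=camera_params('wrist')
    T=np.eye(4);T[:3,:3]=R(s['tool_rot']);T[:3,3]=s['tool_pos'];T=T@p['T_tool_cam']
    W=cloud(d,p['mtx'],T);q=W[(d>0)&(W[...,2]>z0)&(W[...,2]<z1)&(np.hypot(W[...,0]-xc,W[...,1]-yc)<r)]
    print('scan',len(q),rect(q[:,:2]) if len(q)>9 else 0,np.median(q[:,2]));return im
E
python3 -c "
from h import *
scan(.4265,.2758,.07,.09)
plan(426,276,150,88.5,45);s=state();print(np.round(s['joint_pos'],3))"
```

```text
scan 1936 (array([425.4, 276. ]), array([90.8, 25.7]), 89.4) 0.07924883735532245
t 11.25 at [419.  275.5 235.3] yaw 87.68 tilt [-3.87  3.31] F [ 0.1 -0.  -0.3] g 1.001 
D [  7.    0.5 -85.3] 0.8
2 [[0, 3, 43, np.float64(-0.4)], [0, 3, 43, np.float64(-0.4)]]
[ 0.388 -0.232  1.875  0.079  1.54   0.423]
```

>>> {"name": "step_arm", "arguments": {"steps": [[0, 40, 0, 0], [0, 40, 0, 0], [0, 40, 0, 0], [0, 0, 0, 0]]}}

```text
time: 11.65
tool_pos: [0.5423, 0.2633, 0.222]
tool_rot: [-0.044, 0.722, 0.69, -0.008]
contact_force: [-1.2, -0.8, 0.6]
gripper_width: 0.999
```

```bash
python3 -c "
from h import *
plan(426,276,150,88.5,45);s=state();print(np.round(s['joint_pos'],3))" | grep -v '\[\['
```

```text
t 11.65 at [542.3 263.3 222. ] yaw 87.32 tilt [-4.15  3.04] F [-1.2 -0.8  0.6] g 0.999 
D [-116.3   12.7  -72. ] 1.2
[0.295 0.036 1.648 0.072 1.512 0.334]
```

>>> {"name": "step_arm", "arguments": {"steps": [[0, -15, 0, 0], [0, -15, 0, 0], [0, -15, 0, 0], [0, -15, 0, 0], [0, -15, 0, 0], [0, -15, 0, 0], [0, -15, 0, 0], [0, -15, 0, 0]]}}

```text
time: 12.45
tool_pos: [0.41, 0.2583, 0.2277]
tool_rot: [-0.046, 0.727, 0.685, -0.013]
contact_force: [-0.3, -0.0, -0.6]
gripper_width: 0.995
```

```bash
python3 -c "
from h import *
plan(426,276,150,88.5,45);s=state();print(np.round(s['joint_pos'],3))"| grep -v '\[\['
```

```text
t 12.45 at [410.  258.3 227.7] yaw 86.52 tilt [-4.65  2.8 ] F [-0.3 -0.  -0.6] g 0.995 
D [ 16.   17.7 -77.7] 2.0
[ 0.365 -0.258  1.909  0.075  1.549  0.42 ]
```

>>> {"name": "step_arm", "arguments": {"steps": [[40, 0, 0, 0], [40, 0, 0, 0], [40, 0, 0, 0], [0, 0, 0, 0]]}}

```text
time: 12.85
tool_pos: [0.4097, 0.3756, 0.2329]
tool_rot: [-0.045, 0.729, 0.683, -0.013]
contact_force: [0.0, -0.7, 1.1]
gripper_width: 1.007
```

```bash
python3 -c "
from h import *
plan(426,276,150,88.5,45);s=state();print(np.round(s['joint_pos'],3))"| grep -v '\[\['
```

```text
t 12.85 at [409.7 375.6 232.9] yaw 86.23 tilt [-4.65  2.75] F [ 0.  -0.7  1.1] g 1.007 
D [ 16.3 -99.6 -82.9] 2.3
[ 0.565 -0.093  1.755  0.084  1.522  0.624]
```

>>> {"name": "step_arm", "arguments": {"steps": [[0, 0, 0, 8], [0, 0, 0, 8], [0, 0, 0, 8], [0, 0, 0, 8], [0, 0, 0, 8], [0, 0, 0, 8], [0, 0, 0, 0]]}}

```text
time: 13.55
tool_pos: [0.4009, 0.3654, 0.2323]
tool_rot: [-0.033, 0.949, 0.311, -0.033]
contact_force: [0.4, -0.5, -0.7]
gripper_width: 1.001
```

```bash
python3 -c "
from h import *
plan(426,276,150,88.5,45);s=state();print(np.round(s['joint_pos'],3))"| grep -v '\[\['
```

```text
t 13.55 at [400.9 365.4 232.3] yaw 36.34 tilt [-4.81  2.43] F [ 0.4 -0.5 -0.7] g 1.001 
D [ 25.1 -89.4 -82.3] 52.2
[ 0.56  -0.121  1.783  0.081  1.529  1.493]
```

>>> {"name": "step_arm", "arguments": {"steps": [[0, 0, 0, -8], [0, 0, 0, -8], [0, 0, 0, -8], [0, 0, 0, -8], [0, 0, 0, -8], [0, 0, 0, -8], [0, 0, 0, 0]]}}

```text
time: 14.25
tool_pos: [0.3956, 0.3572, 0.2321]
tool_rot: [-0.044, 0.724, 0.689, -0.017]
contact_force: [0.8, -0.2, -0.2]
gripper_width: 0.999
```

```bash
python3 -c "
from h import *
plan(426,276,150,88.5,45);s=state();print(np.round(s['joint_pos'],3))"| grep -v '\[\['
```

```text
t 14.25 at [395.6 357.2 232.1] yaw 87.08 tilt [-4.86  2.28] F [ 0.8 -0.2 -0.2] g 0.999 
D [ 30.4 -81.2 -82.1] 1.4
[ 0.553 -0.142  1.802  0.078  1.533  0.598]
```

>>> {"name": "step_arm", "arguments": {"steps": [[-20, 0, 40, 0], [-20, 0, 40, 0], [0, 0, 0, 0]]}}

```text
time: 14.55
tool_pos: [0.3862, 0.3186, 0.1509]
tool_rot: [-0.043, 0.725, 0.688, -0.015]
contact_force: [-0.4, -0.2, -1.0]
gripper_width: 1.002
```

```bash
python3 -c "
from h import *
plan(426,276,150,88.5,45);s=state();print(np.round(s['joint_pos'],3))"
```

```text
t 14.55 at [386.2 318.6 150.9] yaw 86.89 tilt [-4.63  2.4 ] F [-0.4 -0.2 -1. ] g 1.002 
D [ 39.8 -42.6  -0.9] 1.6
2 [[-20, 21, 0, np.float64(-0.8)], [-20, 21, 0, np.float64(-0.8)]]
[ 0.498 -0.158  1.955  0.077  1.397  0.536]
```

>>> {"name": "step_arm", "arguments": {"steps": [[0, 0, 0, 0], [0, 0, 0, 0], [0, 0, 0, 0], [0, 0, 0, 0], [0, 0, 0, 0], [0, 0, 0, 0], [0, 0, 0, 0], [0, 0, 0, 0]]}}

```text
time: 15.35
tool_pos: [0.3906, 0.3227, 0.1607]
tool_rot: [-0.042, 0.725, 0.688, -0.008]
contact_force: [1.1, -0.7, -0.6]
gripper_width: 0.998
```

```bash
python3 -c "
from h import *
plan(426,276,150,88.5,45);s=state();print(np.round(s['joint_pos'],3))
z=np.load('pics/side0.npz');p=camera_params('side');W=cloud(z['d'],p['mtx'],p['extrinsics'])
q=W[z['d']>0];q=q[(q[:,2]>.06)&(q[:,0]<.35)&(q[:,1]>.1)&(q[:,1]<1.3)&(q[:,0]>-.9)]
H,xe,ye=np.histogram2d(q[:,0],q[:,1],bins=[np.arange(-.9,.4,.1),np.arange(.1,1.4,.1)]);print(H.astype(int))
"
```

```text
t 15.35 at [390.6 322.7 160.7] yaw 86.87 tilt [-3.96  2.83] F [ 1.1 -0.7 -0.6] g 0.998 
D [ 35.4 -46.7 -10.7] 1.6
2 [[-22, 19, 5, np.float64(-0.8)], [-23, 19, 5, np.float64(-0.8)]]
[ 0.501 -0.163  1.942  0.078  1.4    0.539]
[[   0    0    0    0    0    0    0    0    0    0    0    0]
 [   0    0    0    0    0    0    0    0    0    4   60  842]
 [   0    0    0    0    0    0    0    4   35  103  101 1241]
 [   0    0    0    0    0    0  598  277  152  133  116  100]
 [   0    0    0    0    0    0    0    0    0    0    0  722]
 [   0    0    0    0    0    0    0    0    0    0    0 1364]
 [   0    0    0    0    0    0    0    0    0    0    0 1358]
 [ 126    0    0    0    0  400  201    0    0    0    0 1365]
 [   0    0    0    0    0  266  219    0    0    0    0 1367]
 [   0    0    0    0    0   24  103    0    0    0    0  580]
 [   0    0    0    0    0    0    0    0    0    0    0  718]
 [   0    0    0    4 1216  204    0    0    0    0    0 1364]]
```

>>> {"name": "step_arm", "arguments": {"steps": [[0, 0, -40, 0], [0, 0, -40, 0], [0, 0, 0, 0]]}}

```text
time: 15.65
tool_pos: [0.395, 0.318, 0.2406]
tool_rot: [-0.042, 0.725, 0.687, -0.011]
contact_force: [0.8, 0.3, 0.6]
gripper_width: 0.996
```

```bash
python3 -c "
from h import *
plan(426,276,150,88.5,45);s=state();print(np.round(s['joint_pos'],3))"
```

```text
t 15.65 at [395.  318.  240.6] yaw 86.87 tilt [-4.23  2.68] F [0.8 0.3 0.6] g 0.996 
D [ 31.  -42.  -90.6] 1.6
3 [[-13, 11, 30, np.float64(-0.5)], [-14, 11, 30, np.float64(-0.5)], [-14, 11, 30, np.float64(-0.5)]]
[ 0.489 -0.218  1.854  0.076  1.549  0.538]
```

Holding still has a small per-row bias that tilts the tool outward at low height and inward high up. I'll use it: park in the free space at about -33° azimuth until the roughly 5° of tilt is gone.

```bash
python3 -c "
from h import *
plan(540,10,235,87,48)"
```

```text
t 15.65 at [395.  318.  240.6] yaw 86.87 tilt [-4.23  2.68] F [0.8 0.3 0.6] g 0.996 
D [ 145.  -308.    -5.6] 0.1
8 [[-37, 20, 1, np.float64(-0.0)], [-37, 20, 1, np.float64(-0.0)], [-37, 20, 1, np.float64(-0.0)], [-37, 20, 1, np.float64(-0.0)], [-37, 20, 1, np.float64(-0.0)], [-37, 20, 1, np.float64(-0.0)], [-37, 20, 1, np.float64(-0.0)], [-37, 20, 1, np.float64(-0.0)]]
```

>>> {"name": "step_arm", "arguments": {"steps": [[-37, 20, -4, 0], [-37, 20, -4, 0], [-37, 20, -4, 0], [-37, 20, -4, 0], [-37, 20, -4, 0], [-37, 20, -4, 0], [-37, 20, -4, 0], [-37, 20, -4, 0]]}}

```text
time: 16.45
tool_pos: [0.5434, 0.0073, 0.2439]
tool_rot: [-0.044, 0.721, 0.691, -0.01]
contact_force: [0.5, 0.5, -0.4]
gripper_width: 1.001
```

```bash
cat >> h.py <<'E'
def plan2(x,y,z,yaw,step=45):
    "as plan, with full tilted axes"
    s=state();M=R(s['tool_rot']);p=s['tool_pos']*1000
    w=np.degrees(np.arctan2(M[1,0],M[0,0]));dy=(yaw-w+180)%360-180
    D=np.array([x,y,z])-p;n=int(max(1,np.ceil(np.linalg.norm(D)/step),np.ceil(abs(dy)/8)))
    rows=[]
    for i in range(n):
        a=np.radians(-dy*i/n);c,sn=np.cos(a),np.sin(a);Mi=M@np.array([[c,-sn,0],[sn,c,0],[0,0,1]])
        rows.append([float(v) for v in np.r_[np.round(Mi.T@D/n,1),round(-dy/n,1)]])
    print('t',round(s['time'],2),'at',np.round(p,1),'yaw',round(w,2),'tilt',np.round(np.degrees(M[:2,2]),2),'F',np.round(s['contact_force'],1),'g',round(s['gripper_width'],3),'\nD',np.round(D,1),round(dy,1));print(n,rows)
E
python3 -c "
from h import *
plan2(430,-245,150,87,48)"
```

```text
t 16.45 at [543.4   7.3 243.9] yaw 87.48 tilt [-4.35  2.82] F [ 0.5  0.5 -0.4] g 1.001 
D [-113.4 -252.3  -93.9] -0.5
7 [[-37.3, -13.6, 12.8, 0.1], [-37.3, -13.6, 12.8, 0.1], [-37.3, -13.6, 12.8, 0.1], [-37.3, -13.5, 12.8, 0.1], [-37.4, -13.5, 12.8, 0.1], [-37.4, -13.4, 12.8, 0.1], [-37.4, -13.4, 12.8, 0.1]]
```

>>> {"name": "step_arm", "arguments": {"steps": [[-37, -14, 13, 0], [-37, -14, 13, 0], [-37, -14, 13, 0], [-37, -14, 13, 0], [-37, -13, 13, 0], [-37, -13, 13, 0], [-37, -13, 13, 0], [0, 0, 0, 0]]}}

```text
time: 17.25
tool_pos: [0.4247, -0.255, 0.1387]
tool_rot: [-0.047, 0.723, 0.689, -0.011]
contact_force: [0.5, 0.8, -1.2]
gripper_width: 1.006
```

>>> {"name": "step_arm", "arguments": {"steps": [[0, 0, 1, 0], [0, 0, 1, 0], [0, 0, 1, 0], [0, 0, 1, 0], [0, 0, 1, 0], [0, 0, 1, 0], [0, 0, 1, 0], [0, 0, 1, 0]]}}

```text
time: 18.05
tool_pos: [0.426, -0.2512, 0.1305]
tool_rot: [-0.046, 0.721, 0.691, -0.01]
contact_force: [0.2, -0.1, -0.1]
gripper_width: 0.998
```

```bash
python3 -c "
from h import *
plan2(430,-245,150,87,48);s=state();print(np.round(s['joint_pos'],3))"
```

```text
t 18.05 at [ 426.  -251.2  130.5] yaw 87.44 tilt [-4.51  3.03] F [ 0.2 -0.1 -0.1] g 0.998 
D [ 4.   6.2 19.5] -0.4
1 [[7.3, 2.2, -19.4, 0.4]]
[-0.679 -0.111  1.949 -0.008  1.399 -0.634]
```

>>> {"name": "step_arm", "arguments": {"steps": [[0, 0, 0, 0], [0, 0, 0, 0], [0, 0, 0, 0], [0, 0, 0, 0], [0, 0, 0, 0], [0, 0, 0, 0], [0, 0, 0, 0], [0, 0, 0, 0]]}}

```text
time: 18.85
tool_pos: [0.4259, -0.2514, 0.1305]
tool_rot: [-0.046, 0.721, 0.691, -0.01]
contact_force: [1.0, 0.4, -0.2]
gripper_width: 1.0
```

>>> {"name": "step_arm", "arguments": {"steps": [[0, 0, -40, 0], [0, 0, -40, 0], [0, 0, 0, 0], [0, 0, 0, 0], [0, 0, 0, 0], [0, 0, 0, 0], [0, 0, 0, 0], [0, 0, 0, 0]]}}

```text
time: 19.65
tool_pos: [0.4299, -0.2538, 0.2072]
tool_rot: [-0.051, 0.721, 0.691, -0.011]
contact_force: [0.7, 0.0, 0.2]
gripper_width: 1.001
```

>>> {"name": "step_arm", "arguments": {"steps": [[0, 0, 40, 0], [0, 0, 40, 0], [0, 0, 0, 0], [0, 0, 0, 0], [0, 0, 0, 0], [0, 0, 0, 0], [0, 0, 0, 0], [0, 0, 0, 0]]}}

```text
time: 20.45
tool_pos: [0.426, -0.2515, 0.132]
tool_rot: [-0.047, 0.721, 0.691, -0.01]
contact_force: [-0.5, 0.8, 0.1]
gripper_width: 1.004
```

```bash
python3 -c "
from h import *
plan2(430,-245,150,87,48);s=state();print(np.round(s['joint_pos'],3))
for a in ([-.047,.723,.689,-.011],):
  print(np.degrees(R(np.array(a))[:2,2]))"
```

```text
t 20.45 at [ 426.  -251.5  132. ] yaw 87.42 tilt [-4.52  3.05] F [-0.5  0.8  0.1] g 1.004 
D [ 4.   6.5 18. ] -0.4
1 [[7.6, 2.2, -17.9, 0.4]]
[-0.679 -0.112  1.947 -0.008  1.402 -0.634]
[-4.62318222  3.02611209]
```

>>> {"name": "step_arm", "arguments": {"steps": [[-7, 13, 0, 0], [-7, 13, 0, 0], [-7, 13, 0, 0], [-7, 13, 0, 0], [-7, 13, 0, 0], [-7, 13, 0, 0], [-7, 13, 0, 0], [-7, 13, 0, 0]]}}

```text
time: 21.25
tool_pos: [0.5334, -0.3158, 0.1278]
tool_rot: [-0.041, 0.722, 0.691, -0.009]
contact_force: [-0.4, 0.6, -0.5]
gripper_width: 0.996
```

```bash
python3 -c "
from h import *
plan2(430,-245,132,87,42);s=state();print(np.round(s['joint_pos'],3))"
```

```text
t 21.25 at [ 533.4 -315.8  127.8] yaw 87.44 tilt [-4.04  2.66] F [-0.4  0.6 -0.5] g 0.996 
D [-103.4   70.8    4.2] -0.4
3 [[22.1, -35.4, 2.1, 0.1], [22.0, -35.5, 2.1, 0.1], [21.9, -35.5, 2.1, 0.1]]
[-0.652  0.177  1.657 -0.006  1.391 -0.607]
```

>>> {"name": "step_arm", "arguments": {"steps": [[19, -35, 0, 0], [19, -35, 0, 0], [19, -35, 0, 0], [0, 0, 0, 0]]}}

```text
time: 21.65
tool_pos: [0.43, -0.254, 0.1337]
tool_rot: [-0.045, 0.721, 0.691, -0.01]
contact_force: [-0.3, 0.1, 0.4]
gripper_width: 1.003
```

```bash
python3 -c "
from h import *
plan2(430,-245,132,87,42);s=state();print(np.round(s['joint_pos'],3))"
```

```text
t 21.65 at [ 430.  -254.   133.7] yaw 87.44 tilt [-4.38  2.92] F [-0.3  0.1  0.4] g 1.003 
D [-0.   9.  -1.7] -0.4
1 [[8.9, -0.3, 2.2, 0.4]]
[-0.678 -0.105  1.937 -0.008  1.401 -0.633]
```

>>> {"name": "step_arm", "arguments": {"steps": [[-18, 33, 0, 0], [-18, 33, 0, 0], [-9, 16, 0, 0], [41, 20, 1, -4.3], [41, 20, 1, -4.3], [41, 20, 2, -4.3], [41, 20, 2, -4.3], [41, 20, 2, -4.3]]}}

```text
time: 22.45
tool_pos: [0.5988, -0.0932, 0.1278]
tool_rot: [-0.037, 0.579, 0.815, -0.0]
contact_force: [0.8, 0.3, 0.3]
gripper_width: 1.003
```

```bash
cat >> h.py <<'E'
def pol():
    s=state();p=s['tool_pos'];M=R(s['tool_rot']);q=s['joint_pos']
    az=np.arctan2(p[1],p[0]);w=np.arctan2(M[1,0],M[0,0])
    print('t',round(s['time'],2),np.round(p*1000),'r',round(np.hypot(*p[:2])*1000),'az',round(np.degrees(az),1),'yaw',round(np.degrees(w),1),'tilt',np.round(np.degrees(M[:2,2]),2),'q',np.round(q,2))
    for n,v in(('tang',[-np.sin(az),np.cos(az),0]),('out',[np.cos(az),np.sin(az),0]),('up',[0,0,1])):print(n,np.round(M.T@np.array(v),3))
E
python3 -c "
from h import *
pol()"
```

```text
t 22.45 [599. -93. 128.] r 606 az -8.8 yaw 109.1 tilt [-3.45  2.39] q [-0.29  0.13  1.7   0.02  1.37 -0.63]
tang [0.882 0.471 0.032]
out [-0.468  0.881 -0.066]
up [ 0.059 -0.043 -0.997]
```

>>> {"name": "step_arm", "arguments": {"steps": [[41, 20, 2, -4.3], [41, 20, 2, -4.3], [41, 20, 2, -4.3], [41, 20, 2, -4.3], [41, 20, 3, -4.3], [41, 20, 3, -4.3], [41, 20, 3, -4.3], [41, 20, 3, -4.3]]}}

```text
time: 23.25
tool_pos: [0.5534, 0.2782, 0.1331]
tool_rot: [-0.026, 0.3, 0.953, 0.015]
contact_force: [0.5, 0.8, 0.2]
gripper_width: 1.001
```

>>> {"name": "step_arm", "arguments": {"steps": [[41, 20, 3, -4.3], [41, 20, 3, -4.3], [41, 20, 3, -4.3], [41, 20, 3, -4.3], [41, 20, 3, -4.3], [41, 20, 3, -4.3], [41, 20, 3, -4.3], [41, 20, 3, -4.3]]}}

```text
time: 24.05
tool_pos: [0.2992, 0.5533, 0.1379]
tool_rot: [-0.012, -0.008, 0.999, 0.029]
contact_force: [-0.1, 0.1, 0.1]
gripper_width: 1.001
```

```bash
python3 -c "
from h import *
pol()"
```

```text
t 24.05 [299. 553. 138.] r 629 az 61.6 yaw -179.0 tilt [-1.36  3.26] q [ 0.93  0.11  1.71  0.06  1.29 -0.67]
tang [0.871 0.489 0.048]
out [-0.49   0.871  0.039]
up [ 0.023  0.057 -0.998]
```

```bash
python3 -c "
from h import *
plan2(90,440,420,-167,49)"
```

```text
t 24.05 at [299.2 553.3 137.9] yaw -179.03 tilt [-1.36  3.26] F [-0.1  0.1  0.1] g 1.001 
D [-209.2 -113.3  282.1] 12.0
8 [[27.2, -11.7, -35.4, -1.5], [27.5, -11.0, -35.4, -1.5], [27.8, -10.3, -35.4, -1.5], [28.0, -9.5, -35.4, -1.5], [28.3, -8.8, -35.4, -1.5], [28.5, -8.1, -35.4, -1.5], [28.7, -7.3, -35.4, -1.5], [28.9, -6.5, -35.4, -1.5]]
```

>>> {"name": "step_arm", "arguments": {"steps": [[27, -12, -35, -1.5], [28, -11, -35, -1.5], [28, -10, -35, -1.5], [28, -10, -35, -1.5], [28, -9, -35, -1.5], [28, -8, -35, -1.5], [29, -7, -35, -1.5], [29, -6, -35, -1.5]]}}

```text
time: 24.85
tool_pos: [0.081, 0.4411, 0.4269]
tool_rot: [-0.01, -0.121, 0.992, 0.03]
contact_force: [-0.3, 1.8, -0.4]
gripper_width: 1.001
```

```bash
python3 -c "
from h import *
pol();plan2(400,260,380,88.5,46)"
```

```text
t 24.85 [ 81. 441. 427.] r 448 az 79.6 yaw -166.1 tilt [-1.6   3.27] q [ 1.19 -0.45  1.73  0.05  1.82 -0.61]
tang [0.911 0.41  0.038]
out [-0.411  0.91   0.051]
up [ 0.013  0.062 -0.998]
t 24.85 at [ 81.  441.1 426.9] yaw -166.11 tilt [-1.6   3.27] F [-0.3  1.8 -0.4] g 1.001 
D [ 319.  -181.1  -46.9] -105.4
14 [[-19.1, -18.2, 2.0, 7.5], [-21.3, -15.5, 2.0, 7.5], [-23.1, -12.6, 2.0, 7.5], [-24.6, -9.5, 2.0, 7.5], [-25.6, -6.2, 2.0, 7.5], [-26.2, -2.8, 2.0, 7.5], [-26.3, 0.7, 2.0, 7.5], [-26.0, 4.1, 2.0, 7.5], [-25.2, 7.5, 2.0, 7.5], [-24.0, 10.8, 2.0, 7.5], [-22.4, 13.8, 2.0, 7.5], [-20.4, 16.6, 2.0, 7.5], [-18.1, 19.2, 2.0, 7.5], [-15.4, 21.4, 2.0, 7.5]]
```

>>> {"name": "step_arm", "arguments": {"steps": [[-19, -18, 2, 7.5], [-21, -16, 2, 7.5], [-23, -13, 2, 7.5], [-25, -10, 2, 7.5], [-26, -6, 2, 7.5], [-26, -3, 2, 7.5], [-26, 1, 2, 7.5], [-26, 4, 2, 7.5]]}}

```text
time: 25.65
tool_pos: [0.2653, 0.3379, 0.4216]
tool_rot: [-0.023, 0.403, 0.914, 0.04]
contact_force: [-0.4, 0.1, 0.1]
gripper_width: 1.002
```

```bash
python3 -c "
from h import *
pol();plan2(425,276,190,88.5,46)"
```

```text
t 25.65 [265. 338. 422.] r 430 az 51.9 yaw 132.6 tilt [-0.51  5.24] q [ 0.68 -0.5   1.78  0.08  1.82 -0.04]
tang [ 0.984 -0.165  0.063]
out [0.161 0.985 0.066]
up [ 0.073  0.055 -0.996]
t 25.65 at [265.3 337.9 421.6] yaw 132.56 tilt [-0.51  5.24] F [-0.4  0.1  0.1] g 1.002 
D [ 159.7  -61.9 -231.6] -44.1
7 [[-24.3, 9.1, 31.9, 6.3], [-23.2, 11.7, 31.9, 6.3], [-21.8, 14.2, 31.9, 6.3], [-20.1, 16.5, 31.9, 6.3], [-18.2, 18.6, 31.9, 6.3], [-16.0, 20.4, 31.9, 6.3], [-13.7, 22.1, 31.9, 6.3]]
```

>>> {"name": "step_arm", "arguments": {"steps": [[-24, 9, 32, 6.3], [-23, 12, 32, 6.3], [-22, 14, 32, 6.3], [-20, 16, 32, 6.3], [-18, 19, 32, 6.3], [-16, 20, 32, 6.3], [-14, 22, 32, 6.3], [0, 0, 0, 0]]}}

```text
time: 26.45
tool_pos: [0.4403, 0.2739, 0.1945]
tool_rot: [-0.034, 0.73, 0.682, 0.04]
contact_force: [0.0, -0.1, -0.3]
gripper_width: 1.003
```

```bash
python3 -c "
from h import *
pol();scan(.4265,.2758,.065,.095);plan2(425.5,276,90,88.9,46)"
```

```text
t 26.45 [440. 274. 195.] r 518 az 31.9 yaw 86.1 tilt [0.66 5.99] q [ 0.36 -0.22  1.94  0.1   1.38  0.41]
tang [ 0.807 -0.585  0.083]
out [0.581 0.811 0.065]
up [ 0.105  0.004 -0.994]
scan 2528 (array([425.3, 276.1]), array([90.3, 26.1]), 88.9) 0.07922392752810692
t 26.5 at [440.6 275.  197.4] yaw 86.27 tilt [0.85 6.11] F [-0.1 -0.2  0.8] g 1.002 
D [ -15.1    1.  -107.4] 2.6
3 [[-3.8, -5.3, 35.6, -0.9], [-3.8, -5.4, 35.6, -0.9], [-3.7, -5.5, 35.6, -0.9]]
```

>>> {"name": "step_arm", "arguments": {"steps": [[-4, -6, 30, -0.9], [-4, -5, 30, -0.9], [-4, -5, 30, -0.9], [0, 0, 0, 0]]}}

```text
time: 26.9
tool_pos: [0.4314, 0.2782, 0.1154]
tool_rot: [-0.03, 0.709, 0.702, 0.052]
contact_force: [-0.5, 0.1, -0.5]
gripper_width: 0.996
```

```bash
python3 -c "
from h import *
plan2(425.5,277,57,88.9,46)"
```

```text
t 26.9 at [431.4 278.2 115.4] yaw 89.53 tilt [1.78 6.58] F [-0.5  0.1 -0.5] g 0.996 
D [ -5.9  -1.2 -58.4] -0.6
2 [[-4.0, -3.8, 28.8, 0.3], [-4.0, -3.8, 28.8, 0.3]]
```

>>> {"name": "step_arm", "arguments": {"steps": [[-3, -3, 20, 0.3], [-3, -3, 20, 0.3], [-2, -2, 12, 0], [0, 0, 0, 0]]}}

```text
time: 27.3
tool_pos: [0.4325, 0.2818, 0.0745]
tool_rot: [-0.027, 0.711, 0.7, 0.061]
contact_force: [-0.6, -0.8, -0.5]
gripper_width: 0.997
```

```bash
python3 -c "
from h import *
plan2(425.5,277,57,88.9,46)"
```

```text
t 27.3 at [432.5 281.8  74.5] yaw 89.27 tilt [2.81 7.07] F [-0.6 -0.8 -0.5] g 0.997 
D [ -7.   -4.8 -17.5] -0.4
1 [[-7.1, -7.7, 16.4, 0.4]]
```

>>> {"name": "step_arm", "arguments": {"steps": [[-7, -8, 19, 0.4], [0, 0, 0, 0]]}}

```text
time: 27.5
tool_pos: [0.4285, 0.2791, 0.0591]
tool_rot: [-0.026, 0.713, 0.698, 0.064]
contact_force: [-1.1, 0.7, -0.8]
gripper_width: 1.003
```

```bash
python3 -c "
from h import *
plan2(425.5,277,57,88.9,46)"
```

```text
t 27.5 at [428.5 279.1  59.1] yaw 88.97 tilt [3.2  7.25] F [-1.1  0.7 -0.8] g 1.003 
D [-3.  -2.1 -2.1] -0.1
1 [[-2.4, -3.1, 1.6, 0.1]]
```

>>> {"name": "step_arm", "arguments": {"steps": [[-2, -3, 2, 0], [0, 0, 0, 0], [0, 0, 0, 0], [0, 0, 0, 0], [0, 0, 0, 0], [0, 0, 0, 0]], "claw": 0}}

```text
time: 28.1
tool_pos: [0.4292, 0.2795, 0.0632]
tool_rot: [-0.025, 0.712, 0.698, 0.068]
contact_force: [-0.6, 0.3, -0.2]
gripper_width: 0.29
```

```bash
python3 -c "
from h import *
plan2(425.5,277,57,88.9,46)
im,d=grab_frame('top');p=camera_params('top');W=cloud(d,p['mtx'],p['extrinsics'])
im,d=grab_frame('side');cv2.imwrite('pics/s4.png',cv2.resize(im[100:240,180:360,::-1],None,fx=4,fy=4))"
```

```text
t 28.1 at [429.2 279.5  63.2] yaw 89.07 tilt [3.61 7.47] F [-0.6  0.3 -0.2] g 0.29 
D [-3.7 -2.5 -6.2] -0.2
1 [[-3.4, -4.0, 5.6, 0.2]]
```

View pics/s4.png

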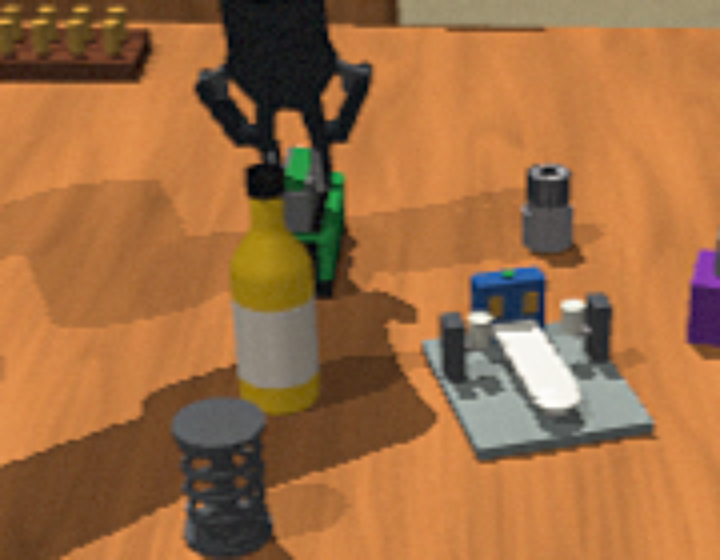

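The green pack is gripped, but high: the TCP crept up to 63 mm. I'll open, go lower and grip again.

>>> {"name": "step_arm", "arguments": {"steps": [[0, 0, 0, 0], [-3, -4, 3, 0], [-1, -1, 4, 0], [0, 0, 2, 0]], "claw": 60}}

```text
time: 28.6
tool_pos: [0.4253, 0.2768, 0.0536]
tool_rot: [-0.024, 0.712, 0.698, 0.069]
contact_force: [-0.3, 1.0, -0.6]
gripper_width: 0.599
```

```bash
python3 -c "
from h import *
plan2(425.5,277,54,88.9,46)"
```

```text
t 28.6 at [425.3 276.8  53.6] yaw 89.07 tilt [3.73 7.51] F [-0.3  1.  -0.6] g 0.599 
D [0.2 0.2 0.4] -0.2
1 [[0.3, 0.2, -0.4, 0.2]]
```

>>> {"name": "step_arm", "arguments": {"steps": [[0, 0, 0.5, 0], [0, 0, 0.5, 0], [0, 0, 0.5, 0], [0, 0, 0, 0], [0, 0, 0, 0]], "claw": 0}}

```text
time: 29.1
tool_pos: [0.4254, 0.2769, 0.0532]
tool_rot: [-0.025, 0.712, 0.698, 0.068]
contact_force: [0.1, -1.1, 0.1]
gripper_width: 0.293
```

>>> {"name": "step_arm", "arguments": {"steps": [[0, 0, 1, 0], [0, 0, 1, 0], [0, 0, 1, 0], [0, 0, 1, 0]]}}

```text
time: 29.5
tool_pos: [0.426, 0.2769, 0.0529]
tool_rot: [-0.025, 0.712, 0.698, 0.066]
contact_force: [-4.2, -3.9, 9.0]
gripper_width: 0.292
```

```bash
python3 -c "
from h import *
plan2(425.5,277,54,88.9,46)"
```

```text
t 29.5 at [426.  276.9  52.9] yaw 89.1 tilt [3.39 7.33] F [-4.2 -3.9  9. ] g 0.292 
D [-0.5  0.1  1.1] -0.2
1 [[0.2, -0.4, -1.1, 0.2]]
```

Pressing lightly lets the pack, which stands flat, level the tool. I'll do more of that.

>>> {"name": "step_arm", "arguments": {"steps": [[0, 0, 1.5, 0], [0, 0, 1.5, 0], [0, 0, 1.5, 0], [0, 0, 1.5, 0], [0, 0, 1.5, 0], [0, 0, 1.5, 0]]}}

```text
time: 30.1
tool_pos: [0.4267, 0.277, 0.0526]
tool_rot: [-0.027, 0.712, 0.699, 0.061]
contact_force: [-5.2, -5.2, 11.0]
gripper_width: 0.295
```

```bash
python3 -c "
from h import *
plan2(425.5,277,54,88.9,46)"
```

```text
t 30.1 at [426.7 277.   52.6] yaw 89.06 tilt [2.85 7.1 ] F [-5.2 -5.2 11. ] g 0.295 
D [-1.2 -0.   1.4] -0.2
1 [[0.1, -1.1, -1.4, 0.2]]
```

>>> {"name": "step_arm", "arguments": {"steps": [[0, 0, 2.5, 0], [0, 0, 2.5, 0], [0, 0, 2.5, 0], [0, 0, 2.5, 0], [0, 0, 2.5, 0], [0, 0, 2.5, 0], [0, 0, 2.5, 0], [0, 0, 2.5, 0]]}}

```text
time: 30.9
tool_pos: [0.4286, 0.2779, 0.0521]
tool_rot: [-0.03, 0.711, 0.7, 0.052]
contact_force: [-9.8, -8.3, 20.5]
gripper_width: 0.295
```

>>> {"name": "step_arm", "arguments": {"steps": [[0, 0, 3, 0], [0, 0, 3, 0], [0, 0, 3, 0], [0, 0, 3, 0], [0, 0, 3, 0], [0, 0, 3, 0], [0, 0, 3, 0], [0, 0, 3, 0]]}}

```text
time: 31.7
tool_pos: [0.4297, 0.2783, 0.052]
tool_rot: [-0.033, 0.709, 0.703, 0.042]
contact_force: [-12.3, -9.7, 23.4]
gripper_width: 0.295
```

```bash
python3 -c "
from h import *
plan2(425.5,277,54,88.9,46)"
```

```text
t 31.7 at [429.7 278.3  52. ] yaw 89.61 tilt [0.75 6.05] F [-12.3  -9.7  23.4] g 0.295 
D [-4.2 -1.3  2. ] -0.7
1 [[-1.1, -4.1, -2.2, 0.7]]
```

>>> {"name": "step_arm", "arguments": {"steps": [[-2, 0, -15, 0], [-3, 0, -30, 0], [-3, 0, -35, 0], [-2, 0, -25, 0], [0, 0, 0, 0]]}}

```text
time: 32.2
tool_pos: [0.4227, 0.254, 0.1493]
tool_rot: [-0.035, 0.709, 0.703, 0.034]
contact_force: [-0.2, 0.5, -5.8]
gripper_width: 0.289
```

```bash
python3 -c "
from h import *
plan2(600,240,165,98,42)"
```

```text
t 32.2 at [422.7 254.  149.3] yaw 89.55 tilt [-0.04  5.62] F [-0.2  0.5 -5.8] g 0.289 
D [177.3 -14.   15.7] 8.5
5 [[-2.2, 35.5, -3.4, -1.7], [-3.2, 35.4, -3.4, -1.7], [-4.3, 35.3, -3.4, -1.7], [-5.3, 35.1, -3.4, -1.7], [-6.4, 35.0, -3.4, -1.7]]
```

>>> {"name": "step_arm", "arguments": {"steps": [[-2, 35, -4, -1.7], [-3, 35, -4, -1.7], [-4, 35, -4, -1.7], [-5, 35, -4, -1.7], [-6, 35, -4, -1.7]]}}

```text
time: 32.7
tool_pos: [0.5917, 0.2404, 0.1469]
tool_rot: [-0.04, 0.652, 0.757, 0.026]
contact_force: [-0.2, 0.5, -5.7]
gripper_width: 0.295
```

```bash
python3 -c "
from h import *
plan2(650,-77,155,105.6,40)"
```

```text
t 32.7 at [591.7 240.4 146.9] yaw 98.5 tilt [-1.49  5.24] F [-0.2  0.5 -5.7] g 0.295 
D [  58.3 -317.4    8.1] 7.1
9 [[-35.6, 1.1, -4.3, -0.8], [-35.6, 0.7, -4.3, -0.8], [-35.6, 0.2, -4.3, -0.8], [-35.6, -0.3, -4.3, -0.8], [-35.6, -0.8, -4.3, -0.8], [-35.6, -1.3, -4.3, -0.8], [-35.6, -1.8, -4.3, -0.8], [-35.5, -2.3, -4.3, -0.8], [-35.5, -2.8, -4.3, -0.8]]
```

>>> {"name": "step_arm", "arguments": {"steps": [[-35, 1, -6, -0.8], [-36, 1, -6, -0.8], [-36, 0, -6, -0.8], [-36, 0, -5, -0.8], [-36, -1, -5, -0.8], [-36, -1, -5, -0.8], [-36, -2, -5, -0.8], [-36, -2, -5, -0.8]]}}

```text
time: 33.5
tool_pos: [0.6389, -0.0492, 0.1258]
tool_rot: [-0.054, 0.605, 0.794, 0.017]
contact_force: [-0.3, -0.2, -6.6]
gripper_width: 0.291
```

```bash
python3 -c "
from h import *
plan2(650,-77,155,105.6,40)"
```

```text
t 33.5 at [638.9 -49.2 125.8] yaw 105.34 tilt [-3.7   5.32] F [-0.3 -0.2 -6.6] g 0.291 
D [ 11.1 -27.8  29.2] 0.3
2 [[-13.2, 1.1, -16.1, -0.1], [-13.2, 1.1, -16.1, -0.1]]
```

>>> {"name": "step_arm", "arguments": {"steps": [[-14, 0, 3, 0], [-14, 0, 5, 0], [-6, 1, 20, 0], [0, 1, 20, 0], [0, 0, 8, 0], [0, 0, 0, 0]]}}

```text
time: 34.1
tool_pos: [0.6424, -0.0804, 0.0533]
tool_rot: [-0.059, 0.606, 0.793, 0.014]
contact_force: [-1.6, -3.1, 7.7]
gripper_width: 0.294
```

```bash
cat >> h.py <<'E'
def packtilt(Rg):
    M=R(state()['tool_rot']);u=M@Rg.T@np.array([0,0,1]);w=np.arctan2(M[1,0],M[0,0])
    print('pack: nose-up deg',round(-np.degrees(u[:2]@[np.cos(w),np.sin(w)]),2),'roll(up toward tool y)',round(np.degrees(u[:2]@[np.sin(w),-np.cos(w)]),2))
E
python3 -c "
from h import *
plan2(650,-77,60,105.6,40);packtilt(R(np.array([-.033,.709,.703,.042])))"
```

```text
t 34.1 at [642.4 -80.4  53.3] yaw 105.03 tilt [-4.43  5.4 ] F [-1.6 -3.1  7.7] g 0.294 
D [7.6 3.4 6.7] 0.6
1 [[2.0, 7.8, -7.0, -0.6]]
pack: nose-up deg 0.29 roll(up toward tool y) 3.56
```

>>> {"name": "step_arm", "arguments": {"steps": [[0, 0, 2.5, 0], [0, 0, 2.5, 0], [0, 0, 2.5, 0], [0, 0, 3, 0], [0, 0, 3, 0], [0, 0, 3, 0], [0, 0, 3, 0], [0, 0, 3, 0]]}}

```text
time: 34.9
tool_pos: [0.6436, -0.0803, 0.0535]
tool_rot: [-0.058, 0.604, 0.795, 0.008]
contact_force: [-6.4, -3.2, 8.6]
gripper_width: 0.292
```

>>> {"name": "step_arm", "arguments": {"steps": [[0, 0, 3, 0], [0, 0, 3, 0], [0, 0, 3, 0], [0, 0, 3, 0], [0, 0, 3, 0], [0, 0, 3, 0], [0, 0, 3, 0], [0, 0, 3, 0]]}}

```text
time: 35.7
tool_pos: [0.6454, -0.0801, 0.0536]
tool_rot: [-0.057, 0.6, 0.798, 0.005]
contact_force: [-5.7, -3.3, 9.1]
gripper_width: 0.294
```

```bash
python3 -c "
from h import *
plan2(650,-77,60,105.6,40);packtilt(R(np.array([-.033,.709,.703,.042])))"
```

```text
t 35.7 at [645.4 -80.1  53.6] yaw 106.01 tilt [-4.87  4.32] F [-5.7 -3.3  9.1] g 0.294 
D [4.6 3.1 6.4] -0.4
1 [[2.3, 4.8, -6.5, 0.4]]
pack: nose-up deg -0.58 roll(up toward tool y) 4.17
```

>>> {"name": "step_arm", "arguments": {"steps": [[0, 0, 5, 0], [0, 0, 6, 0], [0, 0, 6, 0], [0, 0, 6, 0], [0, 0, 6, 0], [0, 0, 6, 0]]}}

```text
time: 36.3
tool_pos: [0.6466, -0.0801, 0.0537]
tool_rot: [-0.057, 0.597, 0.8, 0.001]
contact_force: [-10.7, -0.8, 20.5]
gripper_width: 0.293
```

```bash
python3 -c "
from h import *
plan2(650,-77,60,105.6,40);packtilt(R(np.array([-.033,.709,.703,.042])))
im,d=grab_frame('side');cv2.imwrite('pics/s5.png',cv2.resize(im[120:260,230:410,::-1],None,fx=4,fy=4))"
```

```text
t 36.3 at [646.6 -80.1  53.7] yaw 106.38 tilt [-5.22  3.98] F [-10.7  -0.8  20.5] g 0.293 
D [3.4 3.1 6.3] -0.8
1 [[2.6, 3.7, -6.4, 0.8]]
pack: nose-up deg -0.79 roll(up toward tool y) 4.56
```

View pics/s5.png

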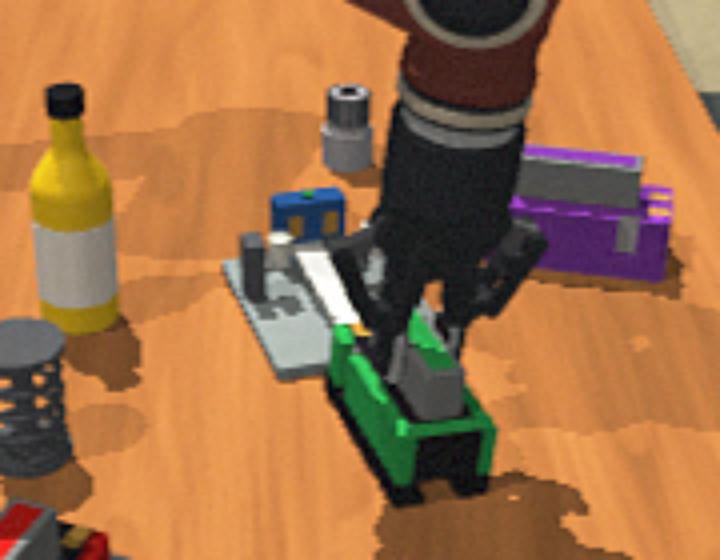

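The pack is leaning about 5° onto its left edge. Pressing while dragging toward -x should push the tilt back.

>>> {"name": "step_arm", "arguments": {"steps": [[0, -4, 3, 0], [0, -4, 3, 0], [0, -4, 3, 0], [0, -4, 3, 0], [0, -4, 3, 0], [0, -4, 3, 0]]}}

```text
time: 36.95
tool_pos: [0.641, -0.0816, 0.0525]
tool_rot: [-0.039, 0.598, 0.8, 0.018]
contact_force: [4.9, 2.9, 2.5]
gripper_width: 0.294
```

```bash
python3 -c "
from h import *
plan2(650,-77,60,105.6,40);packtilt(R(np.array([-.033,.709,.703,.042])));print(np.round(state()['ft_torque'],2))"
```

```text
t 36.95 at [641.  -81.6  52.5] yaw 106.4 tilt [-2.39  4.35] F [4.9 2.9 2.5] g 0.294 
D [9.  4.6 7.5] -0.8
1 [[2.5, 9.7, -7.5, 0.8]]
pack: nose-up deg -1.23 roll(up toward tool y) 1.76
[ 0.86 -1.05 -0.28]
```

>>> {"name": "step_arm", "arguments": {"steps": [[0, -4, 3, 0], [0, -4, 3, 0], [0, -4, 3, 0], [0, 0, 1, 0]]}}

```text
time: 37.35
tool_pos: [0.6398, -0.0819, 0.0523]
tool_rot: [-0.03, 0.599, 0.8, 0.028]
contact_force: [-2.4, -0.6, 3.1]
gripper_width: 0.297
```

```bash
python3 -c "
from h import *
plan2(650,-77,60,105.6,40);packtilt(R(np.array([-.033,.709,.703,.042])))
for f in ('top',):
  im,d=grab_frame(f);p=camera_params(f);W=cloud(d,p['mtx'],p['extrinsics']);np.savez('pics/topA.npz',im=im,d=d)
  hsv=cv2.cvtColor(im,cv2.COLOR_RGB2HSV);m=(cv2.inRange(hsv,(40,80,40),(85,255,255))>0)
  q=W[m&(np.abs(W[...,0]-.645)<.12)&(np.abs(W[...,1]+.075)<.14)];print(len(q),np.round(np.percentile(q[:,2],[5,50,95]),3))
  b=q[np.abs(q[:,2]-.048)<.012];print(len(b),rect(b[:,:2]))
  A=np.c_[b[:,:2]-b[:,:2].mean(0),np.ones(len(b))];print('plane slope deg',np.degrees(np.linalg.lstsq(A,b[:,2],rcond=None)[0][:2]))
cv2.imwrite('pics/topA.png',cv2.resize(im[150:290,240:420,::-1],None,fx=4,fy=4))"
```

```text
t 37.35 at [639.8 -81.9  52.3] yaw 106.39 tilt [-0.86  4.59] F [-2.4 -0.6  3.1] g 0.297 
D [10.2  4.9  7.7] -0.8
1 [[2.4, 11.3, -7.4, 0.8]]
pack: nose-up deg -1.43 roll(up toward tool y) 0.24
124 [0.017 0.047 0.147]
102 (array([638.1, -75.9]), array([127.1,  59.4]), -74.0)
plane slope deg [ 2.44289816 -0.28524075]
```

View pics/topA.png

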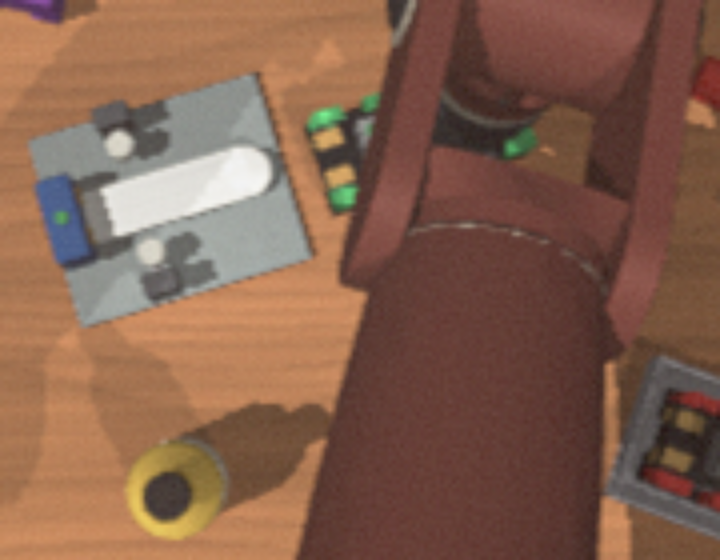

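```bash
python3 -c "
from h import *
z=np.load('pics/topA.npz');p=camera_params('top');W=cloud(z['d'],p['mtx'],p['extrinsics'])
v,u=np.mgrid[:400,:640]
m=(W[...,2]>.022)&(W[...,2]<.034)&(np.hypot(W[...,0]-.618,W[...,1]-.04)<.07)&(u<312)
q=W[m];n=np.array([.963,.269]);t=np.array([-.269,.963]);r=q[:,:2]-[.6098,.0636]
a=r@n*1000;b=r@t*1000;k=(abs(a)<25)&(b<25)
print(rect(q[k][:,:2]),[ (i,np.round(np.percentile(a[k&(b>i)&(b<i+15)],[5,50,95]),1)) for i in range(-45,20,15)])
"
```

```text
(array([612.8,  52. ]), array([73.8, 32.7]), -75.2) [(-45, array([-13.5,  -0.3,  12.2])), (-30, array([-14.7,  -0.3,  14.4])), (-15, array([-14.3,  -0.2,  14.3])), (0, array([-15.2,  -0.6,  14.6])), (15, array([-14.5,   0.2,  13.6]))]
```

>>> {"name": "step_arm", "arguments": {"steps": [[1, 3, -8, 0.4], [0, 3, -7, 0.4], [0, 0, 0, 0]]}}

```text
time: 37.7
tool_pos: [0.641, -0.0796, 0.0618]
tool_rot: [-0.035, 0.604, 0.796, 0.024]
contact_force: [0.6, 1.1, -5.9]
gripper_width: 0.291
```

```bash
python3 -c "
from h import *
plan2(650,-77,66,105.6,40);packtilt(R(np.array([-.03,.599,.8,.028])))"
```

```text
t 37.7 at [641.  -79.6  61.8] yaw 105.58 tilt [-1.53  4.57] F [ 0.6  1.1 -5.9] g 0.291 
D [9.  2.6 4.2] 0.0
1 [[0.5, 9.4, -4.3, -0.0]]
pack: nose-up deg 0.15 roll(up toward tool y) 0.75
```

>>> {"name": "step_arm", "arguments": {"steps": [[0, 4, -4, 0], [0, 4, -4, 0], [0, 0, 0, 0]]}}

```text
time: 38.0
tool_pos: [0.6468, -0.0774, 0.0662]
tool_rot: [-0.038, 0.604, 0.796, 0.022]
contact_force: [0.6, -0.1, -5.8]
gripper_width: 0.296
```

```bash
cat > m.py <<'E'
from h import *
plan2(650,-77,66,105.6,40);packtilt(R(np.array([-.03,.599,.8,.028])))
s=state();im,d=grab_frame('wrist');p=camera_params('wrist')
T=np.eye(4);T[:3,:3]=R(s['tool_rot']);T[:3,3]=s['tool_pos'];T=T@p['T_tool_cam']
W=cloud(d,p['mtx'],T);n=np.array([.963,.269]);t=np.array([-.269,.963])
r=W[...,:2]-[.6098,.0636];a=r@n*1000;b=r@t*1000;z=W[...,2]*1000;ok=d>0
for nm,z0,z1,b0,b1 in(('rail',20,34,-45,20),('block',56,69,-135,-40)):
    k=ok&(z>z0)&(z<z1)&(b>b0)&(b<b1)&(abs(a)<45)
    print(nm,k.sum(),'z',np.round(np.median(z[k]),1),'front',round(np.percentile(b[k],99),1))
    for i in range(b0,b1,10):
        j=k&(b>=i)&(b<i+10)
        if j.sum()>30:
            lo,hi=np.percentile(a[j],[1,99]);print(i,j.sum(),round(lo,1),round(hi,1),'mid',round((lo+hi)/2,1),'z',round(np.median(z[j]),1))
cv2.imwrite('pics/wm%d.png'%int(s['time']*100),im[:,:,::-1])
E
python3 m.py
```

```text
t 38.0 at [646.8 -77.4  66.2] yaw 105.57 tilt [-1.92  4.63] F [ 0.6 -0.1 -5.8] g 0.296 
D [ 3.2  0.4 -0.2] 0.0
1 [[-0.5, 3.2, 0.2, -0.0]]
pack: nose-up deg 0.31 roll(up toward tool y) 1.11
rail 3955 z 27.0 front -4.4
-45 836 -15.1 14.2 mid -0.5 z 26.9
-35 967 -16.1 15.2 mid -0.4 z 27.0
-25 997 -15.9 15.4 mid -0.2 z 27.0
-15 1044 -16.1 15.2 mid -0.4 z 27.1
-5 111 -16.2 14.5 mid -0.8 z 26.9
block 7865 z 61.1 front -76.1
-135 857 -31.8 27.8 mid -2.0 z 61.3
-125 887 -31.7 27.7 mid -2.0 z 61.2
-115 540 -31.8 27.3 mid -2.2 z 61.1
-105 1388 -31.0 26.8 mid -2.1 z 61.1
-95 2145 -31.4 27.3 mid -2.1 z 61.2
-85 2048 -30.8 26.7 mid -2.1 z 61.1
```

>>> {"name": "step_arm", "arguments": {"steps": [[8, 2.5, 0, 0], [8, 1, 0, 0]]}}

```text
time: 38.25
tool_pos: [0.6452, -0.061, 0.0667]
tool_rot: [-0.039, 0.605, 0.795, 0.022]
contact_force: [-1.0, -0.2, -5.8]
gripper_width: 0.293
```

```bash
python3 m.py | grep -v '^-[1-4]5'
```

```text
t 38.25 at [645.2 -61.   66.7] yaw 105.48 tilt [-2.01  4.65] F [-1.  -0.2 -5.8] g 0.293 
D [  4.8 -16.   -0.7] 0.1
1 [[-16.7, 0.3, -0.8, -0.1]]
pack: nose-up deg 0.34 roll(up toward tool y) 1.2
rail 5388 z 27.0 front 12.0
-5 1010 -15.9 15.5 mid -0.2 z 27.1
5 792 -16.3 15.3 mid -0.5 z 27.0
block 8453 z 61.7 front -59.9
-135 160 -29.3 30.8 mid 0.7 z 61.7
-125 749 -28.8 30.5 mid 0.8 z 61.7
-115 850 -29.0 30.5 mid 0.7 z 61.8
-105 884 -28.8 30.5 mid 0.9 z 61.7
-95 436 -20.8 22.3 mid 0.7 z 61.5
-85 1967 -28.2 30.2 mid 1.0 z 61.7
-75 2240 -28.5 30.1 mid 0.8 z 61.7
-65 1167 -27.0 28.7 mid 0.8 z 61.6
```

>>> {"name": "step_arm", "arguments": {"steps": [[14, 0, 1.3, 0], [14, 0, 1.2, 0], [14, 0, 1, 0]]}}

```text
time: 38.6
tool_pos: [0.6327, -0.0162, 0.0671]
tool_rot: [-0.039, 0.605, 0.795, 0.022]
contact_force: [0.4, 0.6, -6.1]
gripper_width: 0.29
```

```bash
python3 m.py | egrep -v '^-[1-4]5|^5|^-5'
```

```text
t 38.6 at [632.7 -16.2  67.1] yaw 105.49 tilt [-2.04  4.71] F [ 0.4  0.6 -6.1] g 0.29 
D [ 17.3 -60.8  -1.1] 0.1
2 [[-31.5, 0.2, -2.3, -0.1], [-31.5, 0.2, -2.3, -0.1]]
pack: nose-up deg 0.41 roll(up toward tool y) 1.21
rail 2797 z 27.0 front 19.8
15 464 -16.0 15.4 mid -0.3 z 27.0
block 3237 z 62.1 front -40.6
-135 220 -20.2 21.5 mid 0.7 z 62.6
-85 371 -29.2 30.6 mid 0.7 z 62.1
-75 832 -28.9 30.6 mid 0.9 z 62.1
-65 876 -28.9 30.5 mid 0.8 z 62.1
```

>>> {"name": "step_arm", "arguments": {"steps": [[13, -0.3, 1.6, 0], [13, 0, 1.6, 0], [12, 0, 1.4, 0]]}}

```text
time: 38.95
tool_pos: [0.62, 0.0267, 0.066]
tool_rot: [-0.04, 0.604, 0.796, 0.023]
contact_force: [0.2, 0.3, -6.0]
gripper_width: 0.287
```

```bash
python3 -c "
from h import *
plan2(611.4,57.8,66,105.6,15);packtilt(R(np.array([-.03,.599,.8,.028])))
print((np.array(state()['tool_pos'])[:2]*1000-[609.8,63.6])@[[-.269,.963],[.963,.269]])"
```

```text
t 38.95 at [620.   26.7  66. ] yaw 105.6 tilt [-2.1   4.85] F [ 0.2  0.3 -6. ] g 0.287 
D [-8.6 31.1 -0. ] -0.0
3 [[10.7, 0.0, 1.0, 0.0], [10.7, 0.0, 1.0, 0.0], [10.7, 0.0, 1.0, 0.0]]
pack: nose-up deg 0.56 roll(up toward tool y) 1.23
[-38.32394508  -0.0692545 ]
```

>>> {"name": "step_arm", "arguments": {"steps": [[10, 0, 1, 0], [10, 0, 1, 0], [8, 0, 0.8, 0]]}}

```text
time: 39.25
tool_pos: [0.6116, 0.0566, 0.066]
tool_rot: [-0.04, 0.603, 0.796, 0.022]
contact_force: [-1.1, 2.0, -5.7]
gripper_width: 0.293
```

```bash
cat > p.py <<'E'
from h import *
plan2(611.4,57.8,66,105.6,15);packtilt(R(np.array([-.03,.599,.8,.028])))
F=state()['contact_force'];print('dock TCP x,y',(np.array(state()['tool_pos'])[:2]*1000-[609.8,63.6])@[[-.269,.963],[.963,.269]],'Fx,Fy dock',F[:2]@[[-.269,.963],[.963,.269]])
E
python3 p.py
```

```text
t 39.25 at [611.6  56.6  66. ] yaw 105.66 tilt [-2.08  4.8 ] F [-1.1  2.  -5.7] g 0.293 
D [-0.2  1.2 -0. ] -0.1
1 [[1.2, 0.1, 0.1, 0.1]]
pack: nose-up deg 0.52 roll(up toward tool y) 1.22
dock TCP x,y [-7.21958726 -0.1523813 ] Fx,Fy dock [ 2.25635262 -0.46117886]
```

>>> {"name": "step_arm", "arguments": {"steps": [[3, 0, 0.4, 0], [2, 0, 0.4, 0]]}}

```text
time: 39.45
tool_pos: [0.611, 0.0603, 0.0662]
tool_rot: [-0.037, 0.603, 0.797, 0.021]
contact_force: [2.5, -7.3, -5.6]
gripper_width: 0.29
```

```bash
python3 p.py
python3 - <<'E'
from h import *
s=state();im,d=grab_frame('wrist');p=camera_params('wrist')
T=np.eye(4);T[:3,:3]=R(s['tool_rot']);T[:3,3]=s['tool_pos'];T=T@p['T_tool_cam']
W=cloud(d,p['mtx'],T);n=np.array([.963,.269]);t=np.array([-.269,.963])
r=W[...,:2]-[.6098,.0636];a=r@n*1000;b=r@t*1000;z=W[...,2]*1000
k=(d>0)&(z>50)&(z<66)&(abs(a)<33)
h=np.histogram(b[k],np.arange(30,90,2));print([(int(e),int(c)) for e,c in zip(h[1],h[0])])
for e in(40,46,52,58,64,72): j=k&(b>e)&(b<e+6);print(e,j.sum(),np.round(np.median(z[j]),1) if j.any() else 0)
cv2.imwrite('pics/w5.png',im[:,:,::-1])
E
```

```text
t 39.45 at [611.   60.3  66.2] yaw 105.77 tilt [-1.93  4.45] F [ 2.5 -7.3 -5.6] g 0.29 
D [ 0.4 -2.5 -0.2] -0.2
1 [[-2.5, -0.3, 0.0, 0.2]]
pack: nose-up deg 0.14 roll(up toward tool y) 1.16
dock TCP x,y [-3.48843539  0.23801619] Fx,Fy dock [-7.72373864  0.41819853]
[(30, 133), (32, 148), (34, 159), (36, 177), (38, 180), (40, 273), (42, 360), (44, 434), (46, 412), (48, 401), (50, 435), (52, 451), (54, 455), (56, 445), (58, 433), (60, 433), (62, 424), (64, 390), (66, 81), (68, 276), (70, 388), (72, 397), (74, 405), (76, 411), (78, 403), (80, 423), (82, 404), (84, 409), (86, 404)]
40 1067 60.8
46 1248 60.8
52 1351 60.8
58 1290 60.8
64 747 60.0
72 1213 59.0
```

View pics/w5.png

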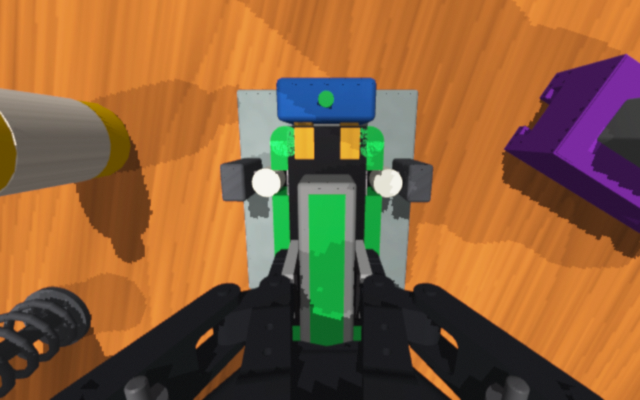

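The wrist view shows both rollers, (266,182) and (388,182), in the notches. The pack front is at dock x≈66, with a small gap to the blue block. The force changed from pull-in to push-back, so it snapped. Lowering slightly and releasing.

>>> {"name": "step_arm", "arguments": {"steps": [[-0.5, 0, 1.5, 0], [0, 0, 1.5, 0], [0, 0, 1, 0]]}}

```text
time: 39.8
tool_pos: [0.6116, 0.0589, 0.0642]
tool_rot: [-0.037, 0.603, 0.797, 0.021]
contact_force: [-3.4, -2.0, 3.0]
gripper_width: 0.291
```

>>> {"name": "step_arm", "arguments": {"steps": [[0, 0, 0, 0], [0, 0, 0, 0], [0, 0, 0, 0], [0, 0, 0, 0]], "claw": 100}}

```text
time: 40.2
tool_pos: [0.6152, 0.0603, 0.0677]
tool_rot: [-0.034, 0.603, 0.796, 0.024]
contact_force: [-0.4, 0.0, 0.3]
gripper_width: 0.95
```

>>> {"name": "step_arm", "arguments": {"steps": [[-2, 0, -15, 0], [-2, 0, -25, 0], [-2, 0, -30, 0], [-2, 0, -30, 0], [0, 0, -10, 0], [0, 0, 0, 0]]}}

```text
time: 40.8
tool_pos: [0.6212, 0.0431, 0.185]
tool_rot: [-0.033, 0.603, 0.796, 0.026]
contact_force: [-0.0, 0.0, 0.2]
gripper_width: 1.003
```

```bash
python3 p.py
python3 - <<'E'
from h import *
s=state();im,d=grab_frame('wrist');p=camera_params('wrist')
T=np.eye(4);T[:3,:3]=R(s['tool_rot']);T[:3,3]=s['tool_pos'];T=T@p['T_tool_cam']
W=cloud(d,p['mtx'],T);n=np.array([.963,.269]);t=np.array([-.269,.963])
r=W[...,:2]-[.6098,.0636];a=r@n*1000;b=r@t*1000;z=W[...,2]*1000;ok=d>0
for nm,z0,z1 in(('rib',82,100),('block',54,67)):
    k=ok&(z>z0)&(z<z1)&(abs(a)<33)&(b<(60 if nm=='rib' else 66.5));q=np.c_[a[k],b[k]]/1000
    print(nm,k.sum(),rect(q),'z',np.median(z[k]),'b',np.round(np.percentile(b[k],[.5,99.5]),1))
for i in range(-2,5): j=ok&(abs(a)<10)&(z>50)&(z<66)&(b>60+2*i)&(b<62+2*i);print(60+2*i,j.sum(),end=' ')
cv2.imwrite('pics/w6.png',im[:,:,::-1])
E
```

```text
t 40.8 at [621.2  43.1 185. ] yaw 105.72 tilt [-1.25  4.61] F [-0.   0.   0.2] g 1.003 
D [  -9.8   14.7 -119. ] -0.1
9 [[0.8, -0.6, 13.3, 0.0], [0.8, -0.6, 13.3, 0.0], [0.8, -0.6, 13.3, 0.0], [0.8, -0.6, 13.3, 0.0], [0.8, -0.6, 13.3, 0.0], [0.8, -0.6, 13.3, 0.0], [0.8, -0.6, 13.3, 0.0], [0.8, -0.6, 13.3, 0.0], [0.8, -0.6, 13.3, 0.0]]
pack: nose-up deg 0.1 roll(up toward tool y) 0.46
dock TCP x,y [-22.78758294   5.43212131] Fx,Fy dock [ 0.01702533 -0.00201849]
rib 3054 (array([ 0.2, -4.6]), array([89.1, 25.9]), -89.5) z 91.23920284673194 b [-48.5  39.8]
block 4972 (array([ 0.4, -0.3]), array([130.1,  65.7]), -89.5) z 59.12676442675024 b [-64.7  64.6]
56 44 58 44 60 60 62 49 64 22 66 0 68 65
```

View pics/w6.png

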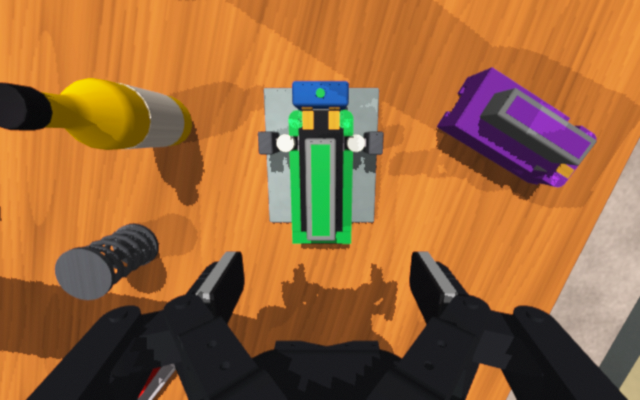

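The green pack sits just where the red one was: origin within 0.5 mm of the seat, rib top at 91.2 mm, the same as the red one read. One bystander check, then I'll hand in.

Run:
```python
from h import *
im,d=grab_frame('top');p=camera_params('top');W=cloud(d,p['mtx'],p['extrinsics'])
for n,x,y,w,h,a,b in(('spent rib',385,225,90,80,.07,.1),('oil',260,255,50,40,.1,.2),('spring',330,255,50,45,.06,.1),('purple',225,95,50,70,.03,.1),('pump',405,158,62,50,.01,.06),('remover',170,178,32,30,.03,.09)):
    q=W[y:y+h,x:x+w].reshape(-1,3);q=q[(q[:,2]>a)&(q[:,2]<b)];print(n,len(q),rect(q[:,:2]) if len(q)>9 else 0)
print(state()['time'],job_done())
```

```text
spent rib 471 (array([ 423.8, -281.1]), array([90.6, 26.1]), 66.9)
oil 0 0
spring 447 (array([413. , -83.7]), array([52.9, 51.4]), 43.8)
purple 1169 (array([790.7, 162.4]), array([130.7,  60.5]), -13.4)
pump 752 (array([ 625. , -297.2]), array([118.9,  82.8]), 63.2)
remover 245 (array([624.2, 315. ]), array([37. , 35.5]), 77.2)
the job is handed in; nothing more can be done
40.9 None
```

I've swapped the packs and handed the job in at about 41 s of the 72 s allowed. The red pack came straight off the rail and stands upright and released in the steel tray. The green pack is on the rail, contact end first, snapped past both rollers and released.

**Last checks**
- **Green pack:** its origin is within about 0.5 mm of the seat. Its rib top reads 91.2 mm, the same as the red pack read when seated. Both rollers sit in the notches in the final picture, and about 3 mm of gap is left to the contact block.
- **Red pack:** it did not move in the tray afterwards. Right after I set it down, it stood level and within about 3 mm of the tray centre.
- **Bystanders:** the spring, pump handle, remover and purple look-alike are where they started, to about 1 mm.

**What did not go cleanly**
- **Oil bottle:** the last measurement returned no points for it, probably because the arm blocked the top camera. It stood upright in the wrist picture just before, and the robot reported no contact there.
- **Tool tilt:** the tool drifted up to about 8° off vertical as the arm moved. I levelled the green pack by pressing it on the counter, which briefly leaned it about 5° on one edge. It then slid onto the rail with little force.
- **Green grasp:** the first grip was too high, so I released it and gripped again lower.

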